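Unload the waffle baker and start it again

ROBOT

A 7-joint arm with a two-finger parallel gripper is mounted at the origin on the work surface. World frame = base frame: x ahead of the robot, y to its left, z up, the work surface at z = 0. Lengths are in m, angles in rad, forces in N, time in s.
With the tool pointing down it reaches from about 0.425 to 0.925 m from the base axis. Payload 6.8 kg.
Tool frame: the origin (TCP) lies midway between the tips of the shut fingers; the grasp point (between the pads) lies 19 mm behind it (r.grip_point_offset is the distance from the TCP to the grasp point, in m); z points along the fingers, y is the direction in which the jaws open and shut (so a half turn about z gives the same grasp; the last joint's range is limited). The gripper opens to 85 mm and grips with 20 to 120 N. Pads are 22 mm wide; open, the fingers measure 114 mm over their backs; the gripper's body (76 mm by 85 mm) begins 54 mm behind the grasp point. The pads swing forward as they close: fully open they stand 13 mm farther back than shut.
Start: joints at [1.071, 0.477, 0.022, 1.555, -0.011, 1.109, -0.083], TCP at [0.258, -0.624, 0.231] pointing down, gripper open.
Joint ranges: [-2.96, 2.96], [-0.34, 2.1], [-1.41, 1.46], [0.24, 2.44], [-1.37, 4.51], [0.17, 1.92], [-2.96, 2.96]. Speed limits (rad/s): [2.39, 2.39, 3.14, 3.14, 3.14, 3.14, 3.14].

INTERFACE

Orientations are given as a rotation vector (axis times angle).
In Python, from bench import r, grab_frame, camera_params gives the robot as it stands.
- The arm moves only by the tool carry_out, never from a script. Its argument "motion" is text: rows parted by semicolons, each of 5 numbers parted by spaces: the closure, from 0 (fully open) to 1 (shut), then the shift along the tool's x, y, z in mm, then the turn about the tool's z in rad. In form: fingers dx dy dz twist; .... A call has exactly 8 rows; each row shifts and turns the commanded pose from where the row before left it, along the tool's axes as they then stand; what a row does not reach is not made up. A row lasts 1/8 s, in which the tool goes at most 62.5 mm and 10.7 degrees, less where a joint would pass 70% of its speed; a pose out of reach is approached as far as the arm can. A call with a gripper value outside its range is refused whole. The fingers move at their own pace and stop on an object; "newtons" is the grip in N (left out, the last holds). Time passes only in rows, so rows that do not move let the fingers close, or fill a call up. It gives the time, the measured TCP pose, the force and the opening at its end, in the units of the state.
- r.get_obs(): the state, without advancing time (a new reading comes with each control period).
- grab_frame(name): name is "side" or "top" or "wrist"; returns the picture (480x640x3 uint8, red, green, blue); there is no depth.
- camera_params(name): a dict with "fx", "fy", "cx", "cy" (pixels), "k1" (the pictures are not rectified: a ray, as slopes to the right and down, at radius r is drawn at 1 + k1 r^2 times it, then the intrinsics apply), "eye" and "attitude" of the camera in the world. Camera axes: x right, y down, z forward; pixel columns grow to the right and rows downward; lengths in m; the calibration is good to about 2 mm. A picture is of the moment at which its call begins: read the wrist's pose just before it. camera_params takes no time and is no camera call; for the wrist camera it gives the pose at the moment of the call.
- r.hand_in(): hands the job in, once; it reports no verdict.
The state is a dict: "clock": time; "joints": joint angles; "qvel": joint speeds; "tau": joint torques, N m; "tcp_pos": TCP position; "orientation": TCP orientation; "contact_force": force on the tool from outside, world axes, zero at the start; "moment": the same for the moment, N m; "grip_width": finger opening in m.
Only numpy, scipy, OpenCV 4.12 (cv2) and the standard library are available. Lean on these libraries where they do the work, as an engineer would, in place of code of your own. Each camera call takes 0.05 s, during which the arm holds its last target.

TASK

The waffle baker has finished a batch: press its red start/stop button fully down and let it spring back to end the bake, fold the lid up and lift every waffle out of the moulds and lay them flat on the wire cooling rack, side by side and wholly on it. When all are on the rack, fold the baker's lid fully down and press the red button once more, fully down and released, to heat up for the next batch. Leave the mugs, bottle, jar, plates and butter dish where they are.

Things in the scene. Friction and masses are not known exactly. Their poses are not given: they have to be found in the camera images.
- baker: waffle baker of brushed steel, fixed, turned so that its front (its -x side, with the control panel) faces roughly the cooling rack. Origin on the counter under the middle of the mould plate, z up. Body 216 (x) x 220 (y) mm; the control panel in front spans x = -106 to -192 mm, its top 63 mm high, with a grey dial (17 mm radius) at x = -158, y = -75 mm and the red button at x = -158, y = +75 mm
- mould_plate (a point): middle of the top of the baker's black mould plate, 90 mm above the counter, axes as the baker's. In it are four open moulds, 13 mm deep, 83 (x) x 61 (y) mm, centred at x = +-45, y = +-46 mm
- lid (a joint): the baker's lid, hollow below, hinged on the far (+x) side, axis along baker y; rad: 0 = fully closed (as it starts), 1.57 = upright, 1.75 = open stop. A stiff hinge: it stays where it is left and takes 1 to 7 N at the handle to swing. Front edge 205 mm from the hinge axis, 212 mm wide; closed, its flat top is 130 mm above the counter (34 above the hinge axis).
- lid_hinge (a point): middle of the lid's hinge axis, at baker x = +105 mm, 96 mm above the counter
- lid_handle (a point): middle of the lid's light wooden handle bar, round, 16 mm thick and 96 mm long along baker y, 242 mm from the hinge axis and 10 mm above it when closed (106 mm above the counter, 43 mm above the panel); 29 mm clear of the lid's front edge, on two posts 64 mm apart. With the lid upright it is at the top, 338 mm above the counter
- start_button (a joint): the baker's start/stop button, a red round spring push button of 16 mm radius; value in m: 0 = up, 0.006 = fully down, which takes about 5 N straight down; it springs back when let go
- start_button_top (a point): middle of the button's upper face (moves with it), facing straight up
- rack: loose steel wire cooling rack, flat, 240 (its x) x 215 (its y) mm, 0.6 kg; origin on the counter under its middle; waffles lie on its wires, 22 mm above the counter. Room for four waffles side by side (for instance at x = +-52, y = +-50 mm, each with its long side along x)
- waffle1: golden-brown rigid waffle, 78 (its x) x 56 (its y) x 34 mm thick (its z), about 70 g; origin at its middle, both faces alike. It starts in the mould at baker x = -45, y = -46 mm, its x along the baker's x, its middle 94 mm above the counter, its upper 21 mm standing out of the mould (into the hollow lid while that is shut). Absent (None) in some runs
- waffle2: golden-brown rigid waffle, 78 (its x) x 56 (its y) x 34 mm thick (its z), about 70 g; origin at its middle, both faces alike. It starts in the mould at baker x = +45, y = -46 mm, its x along the baker's x, its middle 94 mm above the counter, its upper 21 mm standing out of the mould (into the hollow lid while that is shut). Absent (None) in some runs
- waffle3: golden-brown rigid waffle, 78 (its x) x 56 (its y) x 34 mm thick (its z), about 70 g; origin at its middle, both faces alike. It starts in the mould at baker x = -45, y = +46 mm, its x along the baker's x, its middle 94 mm above the counter, its upper 21 mm standing out of the mould (into the hollow lid while that is shut). Absent (None) in some runs
- waffle4: golden-brown rigid waffle, 78 (its x) x 56 (its y) x 34 mm thick (its z), about 70 g; origin at its middle, both faces alike. It starts in the mould at baker x = +45, y = +46 mm, its x along the baker's x, its middle 94 mm above the counter, its upper 21 mm standing out of the mould (into the hollow lid while that is shut). Absent (None) in some runs
- mug: white ceramic mug, 82 mm across, 92 high, handle on its +y side, loose; origin under its middle; to be left where it is
- blue_mug: blue ceramic mug, 82 mm across, 92 high, handle on its +y side, loose; origin under its middle; to be left where it is
- syrup: brown syrup bottle with a red cap, 62 mm across, 175 high, loose; origin under its middle; to be left where it is
- jam: red jam jar with a white lid, 68 mm across, 85 high, loose; origin under its middle; to be left where it is
- plates: stack of four white plates, 166 mm across, 30 high, loose; origin under its middle; to be left where it is
- butter_dish: white butter dish with a wooden knob, 150 x 95 mm, 70 high, loose; origin under its middle; to be left where it is

How it is judged:
On the way, in this order (a step that is already met when the one before it is completed fails the run):
1. the red button is pressed fully down (value of joint start_button above 0.0048 m), for 0.1 s.
2. the button is let go and springs back (value of joint start_button below 0.0015 m), for 0.1 s.
3. the lid is lifted open (value of joint lid above 0.9 rad), for 0.1 s.
4. every waffle lies flat on the cooling rack (x of waffle1 in the frame of rack between -0.095 and 0.095 m and y of waffle1 in the frame of rack between -0.082 and 0.082 m and z of waffle1 in the frame of rack between 0.032 and 0.046 m and angle between the z axis of each of waffle1, waffle2, waffle3, waffle4 and the z axis of rack, either way round below 0.15 rad and x of waffle2 in the frame of rack between -0.095 and 0.095 m and y of waffle2 in the frame of rack between -0.082 and 0.082 m and z of waffle2 in the frame of rack between 0.032 and 0.046 m and x of waffle3 in the frame of rack between -0.095 and 0.095 m and y of waffle3 in the frame of rack between -0.082 and 0.082 m and z of waffle3 in the frame of rack between 0.032 and 0.046 m and x of waffle4 in the frame of rack between -0.095 and 0.095 m and y of waffle4 in the frame of rack between -0.082 and 0.082 m and z of waffle4 in the frame of rack between 0.032 and 0.046 m and linear speed of each of waffle1, waffle2, waffle3, waffle4 below 0.02 m/s), for 0.2 s.
5. the lid is folded fully down (value of joint lid below 0.06 rad), for 0.2 s.
6. the red button is pressed fully down again, with the lid down (value of joint start_button above 0.0048 m and value of joint lid below 0.06 rad), for 0.1 s.
At the end, for the whole second after the job is handed in: every waffle present lies flat on the rack (within 0.15 rad, its middle within 95 mm along x and 82 mm along y of the rack's middle, resting on the wires and not on another waffle); the lid is closed (below 0.06 rad); the button has sprung back (below 1.5 mm) (x of waffle1 in the frame of rack between -0.095 and 0.095 m and y of waffle1 in the frame of rack between -0.082 and 0.082 m and z of waffle1 in the frame of rack between 0.032 and 0.046 m and angle between the z axis of each of waffle1, waffle2, waffle3, waffle4 and the z axis of rack, either way round below 0.15 rad and x of waffle2 in the frame of rack between -0.095 and 0.095 m and y of waffle2 in the frame of rack between -0.082 and 0.082 m and z of waffle2 in the frame of rack between 0.032 and 0.046 m and x of waffle3 in the frame of rack between -0.095 and 0.095 m and y of waffle3 in the frame of rack between -0.082 and 0.082 m and z of waffle3 in the frame of rack between 0.032 and 0.046 m and x of waffle4 in the frame of rack between -0.095 and 0.095 m and y of waffle4 in the frame of rack between -0.082 and 0.082 m and z of waffle4 in the frame of rack between 0.032 and 0.046 m and value of joint lid below 0.06 rad and value of joint start_button below 0.0015 m); the robot touches nothing.
It fails at once if a mug, the bottle, the jar, the plates or the butter dish is moved by more than 40 mm (distance of any of mug, blue_mug, syrup, jam, plates, butter_dish from where it was at the start of the episode above 0.04 m).
It fails at once if a mug, the bottle, the jar, the plates or the butter dish is tipped over (angle between any of mug, blue_mug, syrup, jam, plates, butter_dish's own z axis and vertical above 0.5 rad).
Of waffle1, waffle2, waffle3, waffle4 only 2 to 4 are there at a start; the rules pass over those that are not, and their reading is None.
At some moment in a run one of rack may be knocked a few centimetres aside while the robot is not near it.
Once in a run the grip may slacken for a moment while it holds something.
It also fails if it takes over 210 s, if anything falls off the work surface, if the arm or the gripper's body presses on something with over 40 N, if the wrist force passes 120 N, or if a joint passes its speed limit or range.

## Working session

There is one attempt and no reset: what is moved stays moved. The work goes in short steps, Python scripts to look and compute and a tool call to move; the robot and the scene stay as the last step left them, time stands still between calls to the robot, and variables do not carry over. Pictures are saved under pics/ and viewed, and the job is handed in when it is done.

Besides the shell and the picture viewer there is one more tool, called after "Request:" in YAML: its name, and indented under it one key for each argument. carry_out: Moves the arm, as the interface text tells. Its arguments: {"type":"object","properties":{"motion":{"type":"string"},"newtons":{"type":"number"}},"required":["motion"]}

```bash
ls; mkdir -p pics; python3 - <<'E'
from bench import r, grab_frame, camera_params
import cv2
for n in ["side","top","wrist"]:
    p=camera_params(n);print(n,p)
    cv2.imwrite(f"pics/{n}0.png",cv2.cvtColor(grab_frame(n),cv2.COLOR_RGB2BGR))
print(r.get_obs(), r.grip_point_offset)
E
```

```text
pics
side {'fx': 546.3239710270324, 'fy': 546.3239710270324, 'cx': 326.52153687145125, 'cy': 244.99820183489564, 'k1': 0.04132198557560419, 'eye': array([0.0710057 , 0.47499103, 0.86928224]), 'attitude': array([-0.91206083,  2.53888777, -1.03204746])}
top {'fx': 529.1412089235358, 'fy': 529.1412089235358, 'cx': 321.1346321583907, 'cy': 235.76374429736143, 'k1': -0.14021952670228116, 'eye': array([ 0.49156906, -0.09626328,  1.09879255]), 'attitude': array([-2.18980012,  2.18169921, -0.04405165])}
wrist {'fx': 391.75917101169074, 'fy': 391.75917101169074, 'cx': 316.42400296749867, 'cy': 235.16560755434318, 'k1': 0.01135636972017403, 'eye': array([ 0.3268789 , -0.59493498,  0.37379777]), 'attitude': array([ 2.39759712, -1.60384653, -0.24270951])}
{'clock': 0.15, 'joints': array([ 1.07091538,  0.47761132,  0.02233343,  1.55624701, -0.01151001,
        1.10930301, -0.08307404]), 'qvel': array([ 1.06277019e-03, -2.12638236e-03,  8.17340970e-05, -2.88026363e-03,
       -1.93754913e-03, -1.67286761e-04,  1.25034306e-03]), 'tau': array([ 2.43631323e-03, -5.96923256e+01,  1.60981581e+00, -2.81489664e+01,
        1.26333014e-02,  6.54370466e-03,  2.73844529e-05]), 'tcp_pos': array([ 0.25756078, -0.62341597,  0.2305385 ]), 'orientation': array([-3.08012588e+00, -6.11286657e-01,  5.72469558e-04]), 'contact_force': array([-0.6025802 ,  0.36307195, -0.12771776]), 'moment': array([ 6.96252243e-05, -2.36238360e-02,  3.39651818e-02]), 'grip_width': 0.08529159385991476} 0.0187
```

View pics/top0.png

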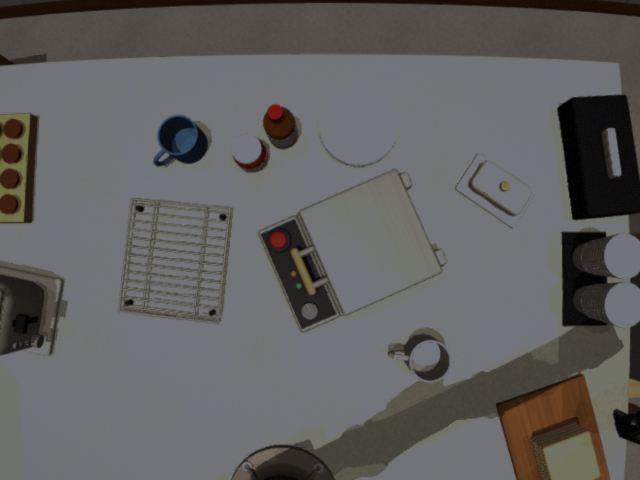

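View pics/side0.png

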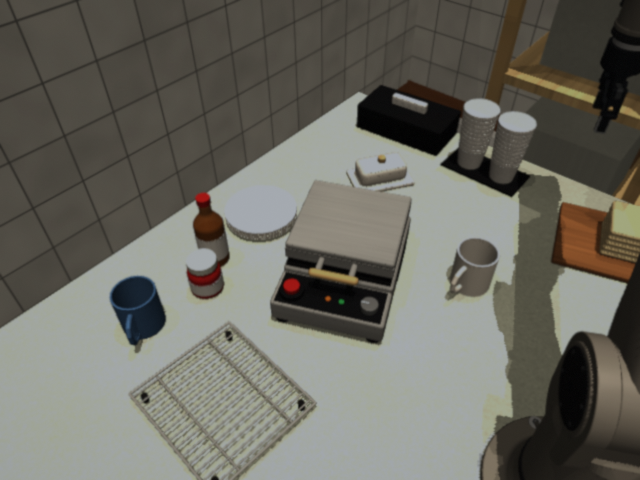

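View pics/wrist0.png

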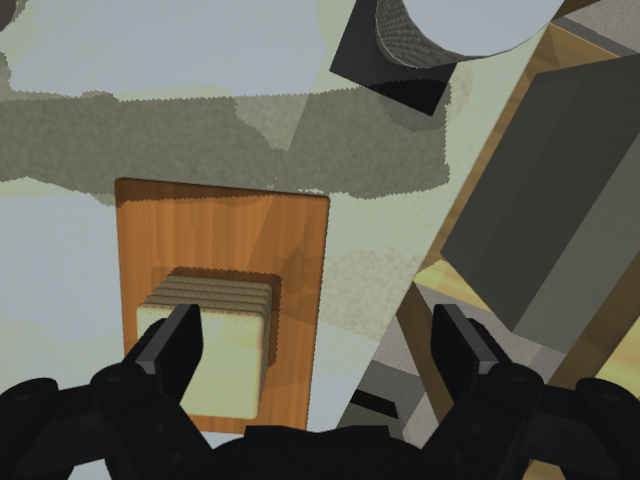

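The top view shows the red button at about (279,240), the dial at (309,311), the handle at (302,270) and the rack feet at (140,209), (222,217), (129,302) and (211,312). In the side view the button is at about (291,287) and the dial at (369,303).

```bash
cat > h.py <<'E'
from bench import r, grab_frame, camera_params
import cv2, numpy as np
from scipy.spatial.transform import Rotation as R
def K(p): return np.array([[p['fx'],0,p['cx']],[0,p['fy'],p['cy']],[0,0,1.]])
def ray(p,uv):
    d=np.array([(uv[0]-p['cx'])/p['fx'],(uv[1]-p['cy'])/p['fy']])
    s=cv2.undistortPoints(np.array([[uv]],float),K(p),np.array([p['k1'],0,0,0,0]))[0,0]
    return p['eye'],R.from_rotvec(p['attitude']).apply([s[0],s[1],1.])
def plane(p,uv,z):
    e,d=ray(p,uv); return e+d*(z-e[2])/d[2]
def proj(p,X):
    Xc=R.from_rotvec(p['attitude']).inv().apply(np.atleast_2d(X)-p['eye'])
    s=Xc[:,:2]/Xc[:,2:]; q=1+p['k1']*(s**2).sum(1,keepdims=True); s=s*q
    return s*[p['fx'],p['fy']]+[p['cx'],p['cy']]
def tri(p1,u1,p2,u2):
    e1,d1=ray(p1,u1);e2,d2=ray(p2,u2)
    A=np.stack([d1,-d2],1);t=np.linalg.lstsq(A,e2-e1,rcond=None)[0]
    a,b=e1+d1*t[0],e2+d2*t[1]; return (a+b)/2,np.linalg.norm(a-b)
def snap(n,f=None):
    p=camera_params(n);im=cv2.cvtColor(grab_frame(n),cv2.COLOR_RGB2BGR)
    if f: cv2.imwrite('pics/'+f,im)
    return p,im
def blobs(m,amin=15):
    n,l,s,c=cv2.connectedComponentsWithStats(m.astype(np.uint8))
    return [(s[i,4],tuple(np.round(c[i],1)),tuple(s[i,:4])) for i in range(1,n) if s[i,4]>=amin]
def wp():
    o=r.get_obs();M=R.from_rotvec(o['orientation']).as_matrix();return o,M
def plan(xyz,yaw_y=None,z=None):
    """delta in tool axes (mm) to bring TCP to xyz; yaw_y = wanted world angle of tool y (mod pi)"""
    o,M=wp();d=M.T@(np.array(xyz)-o['tcp_pos'])*1000
    tw=None
    if yaw_y is not None:
        a=np.arctan2(M[1,1],M[0,1]); tw=(yaw_y-a+np.pi/2)%np.pi-np.pi/2
        tw=-tw # tool z down
    return np.round(d,1),tw
E
cat > m.py <<'E'
from h import *
ps,pt=camera_params('side'),camera_params('top')
S,T=cv2.imread('pics/side0.png'),cv2.imread('pics/top0.png')
for nm,im,p in(('side',S,ps),('top',T,pt)):
    hsv=cv2.cvtColor(im,cv2.COLOR_BGR2HSV)
    red=((hsv[...,0]<6)|(hsv[...,0]>174))&(hsv[...,1]>150)&(hsv[...,2]>60)
    print(nm,'red',[b for b in blobs(red) ])
    y=(hsv[...,0]>10)&(hsv[...,0]<28)&(hsv[...,1]>70)&(hsv[...,2]>90)
    print(nm,'wood',[b for b in blobs(y,60)])
    k=(hsv[...,2]<45); print(nm,'dark',[b for b in blobs(k,15) if b[0]<400])
E
python3 m.py
```

```text
side red [(np.int32(132), (np.float64(201.9), np.float64(198.1)), (np.int32(195), np.int32(193), np.int32(15), np.int32(13))), (np.int32(297), (np.float64(204.1), np.float64(277.5)), (np.int32(188), np.int32(264), np.int32(32), np.int32(22))), (np.int32(205), (np.float64(291.1), np.float64(285.1)), (np.int32(283), np.int32(278), np.int32(17), np.int32(15)))]
side wood [(np.int32(63), (np.float64(520.8), np.float64(55.0)), (np.int32(511), np.int32(48), np.int32(20), np.int32(17))), (np.int32(892), (np.float64(555.3), np.float64(84.9)), (np.int32(505), np.int32(68), np.int32(91), np.int32(36))), (np.int32(168), (np.float64(629.3), np.float64(111.6)), (np.int32(620), np.int32(105), np.int32(20), np.int32(15))), (np.int32(173), (np.float64(624.8), np.float64(185.8)), (np.int32(614), np.int32(167), np.int32(23), np.int32(33))), (np.int32(168), (np.float64(618.7), np.float64(223.8)), (np.int32(611), np.int32(201), np.int32(29), np.int32(39))), (np.int32(2716), (np.float64(586.6), np.float64(241.3)), (np.int32(561), np.int32(202), np.int32(73), np.int32(77))), (np.int32(105), (np.float64(62
[... 5882 characters left out ...]
))), (np.int32(25), (np.float64(211.9), np.float64(312.1)), (np.int32(209), np.int32(310), np.int32(7), np.int32(5))), (np.int32(204), (np.float64(414.7), np.float64(342.4)), (np.int32(404), np.int32(335), np.int32(30), np.int32(20))), (np.int32(310), (np.float64(435.2), np.float64(370.1)), (np.int32(416), np.int32(354), np.int32(32), np.int32(26))), (np.int32(260), (np.float64(527.4), np.float64(394.7)), (np.int32(496), np.int32(375), np.int32(85), np.int32(42))), (np.int32(21), (np.float64(574.8), np.float64(419.5)), (np.int32(571), np.int32(417), np.int32(7), np.int32(6))), (np.int32(228), (np.float64(303.1), np.float64(456.0)), (np.int32(249), np.int32(445), np.int32(85), np.int32(35)))]
```

```bash
python3 - <<'E'
import cv2
S,T=cv2.imread('pics/side0.png'),cv2.imread('pics/top0.png')
a=cv2.resize(T[160:340,110:460],None,fx=2.2,fy=2.2,interpolation=cv2.INTER_CUBIC)
cv2.imwrite('pics/topc.png',cv2.convertScaleAbs(a,alpha=1.4))
E
```

```text
(no output)
```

View pics/topc.png

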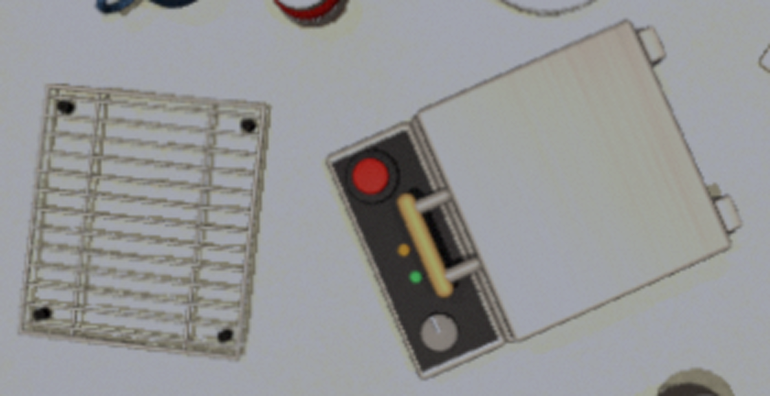

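```bash
cat > m2.py <<'E'
from h import *
ps,pt=camera_params('side'),camera_params('top')
def sh(n,a):print(n,np.round(np.array(a)*1000,1))
b,e=tri(pt,(278,239.6),ps,(291.2,285.2));sh('button',b);print(e)
h,e=tri(pt,(302.6,271.2),ps,(332.9,275.6));sh('handle',h);print(e)
bt,bs=plane(pt,(278,239.6),.07),plane(ps,(291.2,285.2),.07);sh('b70',[bt,bs])
sh('h106',[plane(pt,(302.6,271.2),.110),plane(ps,(332.9,275.6),.110)])
d,e=tri(pt,(309.3,311),ps,(369,303));sh('dial',d);print(e)
L=np.array([plane(pt,u,.130) for u in [(300,210.9),(395.5,169),(441.8,270.5),(342.7,315.5)]]);sh('lid',L)
print([np.linalg.norm(L[i]-L[(i+1)%4]) for i in range(4)])
a=L[1]+L[2]-L[0]-L[3];print('yaw lid x', np.degrees(np.arctan2(a[1],a[0])))
v=h-(L[1]+L[2])/2
c=[plane(pt,u,.022) for u in [(131.8,198.6),(232.7,206.4),(219,322.7),(119,310.9)]];c=np.array(c);sh('rack',c);sh('rc',c.mean(0))
print([np.linalg.norm(c[i]-c[(i+1)%4]) for i in range(4)])
q=c[0]+c[1]-c[2]-c[3];print('rack x yaw',np.degrees(np.arctan2(q[1],q[0])))
print(np.degrees(np.arctan2(*(bt-d)[[1,0]])),'y axis from button-dial')
f=np.array([plane(pt,u,.022) for u in [(139.6,208.2),(222.6,216.7),(211.9,312.1),(128.7,302.2)]]);sh('feet c',f.mean(0))
E
python3 m2.py
```

```text
button [541.7   3.7  78.8]
0.0026472991673974398
handle [481.2 -45.7 106.8]
0.002507511927717376
b70 [[541.    3.8  70. ]
 [548.   -0.8  70. ]]
h106 [[480.2 -46.7 110. ]
 [480.5 -42.8 110. ]]
dial [404.5 -57.3  76.3]
0.003181427149805688
lid [[ 591.2  -42.2  130. ]
 [ 669.8 -218.6  130. ]
 [ 482.3 -303.1  130. ]
 [ 400.  -121.2  130. ]]
[np.float64(0.19307557352043841), np.float64(0.20561999023845937), np.float64(0.19963320875015686), np.float64(0.2069173569052463)]
yaw lid x -65.79964439837426
rack [[628.3 318.1  22. ]
 [611.4 102.7  22. ]
 [372.8 128.5  22. ]
 [393.2 341.2  22. ]]
rc [501.4 222.6  22. ]
[np.float64(0.2160262348512206), np.float64(0.24003444040496194), np.float64(0.21373812366231926), np.float64(0.23623411823901022)]
rack x yaw -5.8893961117431965
24.109891593825623 y axis from button-dial
feet c [501.  221.8  22. ]
```

```bash
cat >> h.py <<'E'
BO=np.array([.537,-.171]);BYAW=np.radians(-65.9)
def bk(x,y): 
    c,s=np.cos(BYAW),np.sin(BYAW);return BO+[c*x-s*y,s*x+c*y]
E
python3 - <<'E'
from h import *
o,M=wp();print(M.round(3));print(plan([.541,.004,.2],BYAW))
E
```

```text
[[ 0.924  0.382 -0.001]
 [ 0.382 -0.924  0.001]
 [-0.    -0.001 -1.   ]]
(array([ 501.6, -471.6,   31.2]), np.float64(-0.028792659950835908))
```

Request:
carry_out:
  motion: "1 32 -30 1 -0.03; 1 32 -30 1 0; 1 32 -30 1 0; 1 32 -30 1 0; 1 32 -30 1 0; 1 32 -30 1 0; 1 32 -30 1 0; 1 32 -30 1 0"
  newtons: 40

```text
clock: 1.15
tcp_pos: [0.3945, -0.2992, 0.2232]
orientation: [-3.072, -0.657, 0.0]
contact_force: [-0.1, -0.5, -0.2]
grip_width: -0.0001
```

Request:
carry_out:
  motion: "1 31 -29 1 0; 1 31 -29 1 0; 1 31 -29 1 0; 1 31 -29 1 0; 1 31 -29 1 0; 1 31 -29 1 0; 1 31 -29 1 0; 1 0 0 0 0"

```text
clock: 2.15
tcp_pos: [0.5099, -0.0227, 0.2162]
orientation: [-3.068, -0.667, -0.001]
contact_force: [1.0, -0.2, 0.7]
grip_width: -0.0002
```

```bash
python3 - <<'E'
from h import *
print(plan([.541,.004,.09],BYAW),wp()[0]['tcp_pos'],wp()[0]['contact_force'])
E
```

```text
(array([ 39.2, -11.3, 126.3]), np.float64(0.007240145180387181)) [ 0.50993903 -0.02273905  0.21624054] [ 0.95901746 -0.21829977  0.6948649 ]
```

Request:
carry_out:
  motion: "1 13 -4 20 0; 1 13 -4 20 0; 1 13 -3 20 0; 1 0 0 20 0; 1 0 0 20 0; 1 0 0 15 0; 1 0 0 8 0; 1 0 0 0 0"

```text
clock: 3.15
tcp_pos: [0.54, -0.0009, 0.093]
orientation: [-3.072, -0.657, 0.001]
contact_force: [-0.8, -0.2, 0.9]
grip_width: 0.0002
```

```bash
python3 - <<'E'
from h import *
print(plan([.541,.004,.078],BYAW),wp()[0]['tcp_pos'],wp()[0]['contact_force'])
snap('side','s1.png')
snap('top','t1.png')
E
```

```text
(array([ 2.9, -4. , 15. ]), np.float64(0.0008138057444795344)) [ 0.53999212 -0.00089016  0.09301673] [-0.80798656 -0.20348702  0.90488143]
```

View pics/s1.png

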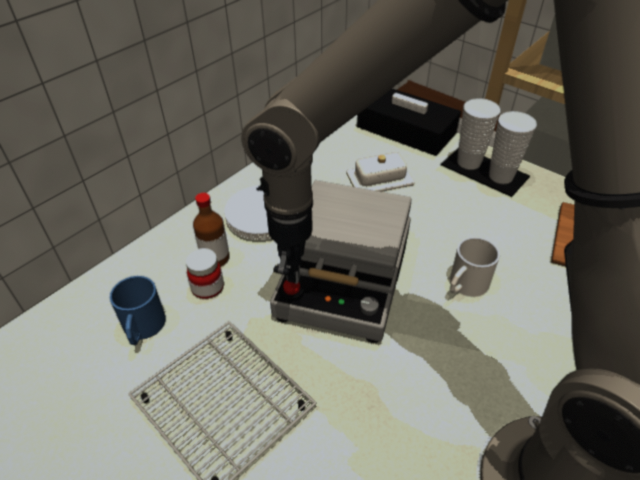

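The closed fingertips stand right above the button, at about (291,285), so I'll go down.

Request:
carry_out:
  motion: "1 3 -4 4 0; 1 0 0 3 0; 1 0 0 3 0; 1 0 0 2 0; 1 0 0 2 0; 1 0 0 0 0; 1 0 0 0 0; 1 0 0 0 0"

```text
clock: 4.25
tcp_pos: [0.5414, 0.0045, 0.0795]
orientation: [-3.072, -0.658, -0.001]
contact_force: [-1.0, 1.9, 4.6]
grip_width: -0.0001
```

Request:
carry_out:
  motion: "1 0 0 2 0; 1 0 0 2 0; 1 0 0 1 0; 1 0 0 1 0; 1 0 0 0 0; 1 0 0 0 0; 1 0 0 0 0; 1 0 0 0 0"

```text
clock: 5.25
tcp_pos: [0.5417, 0.0045, 0.0774]
orientation: [3.07, 0.657, 0.001]
contact_force: [-16.1, 0.4, 45.5]
grip_width: 0.0
```

Request:
carry_out:
  motion: "1 0 0 -3 0; 1 0 0 -5 0; 1 0 0 -10 0; 1 0 0 -20 0; 1 0 0 -40 0; 1 0 0 -40 0; 0.5 0 0 0 0; 0.5 0 0 0 0"

```text
clock: 6.25
tcp_pos: [0.5408, 0.0037, 0.1907]
orientation: [3.072, 0.657, -0.002]
contact_force: [-0.5, -0.8, 0.2]
grip_width: 0.0355
```

```bash
python3 - <<'E'
from h import *
h=bk(-.137,0);print(h)
print(plan([*h,.16],BYAW),wp()[0]['tcp_pos'],wp()[0]['contact_force'],wp()[0]['grip_width'])
p,im=snap('wrist','w2.png')
E
```

```text
[ 0.48105873 -0.04594172]
(array([-74.8,  20.9,  30.8]), np.float64(0.0006191676164777338)) [0.54078504 0.00371363 0.19072438] [-0.52097832 -0.82761298  0.20512703] 0.03554828478448976
```

View pics/w2.png

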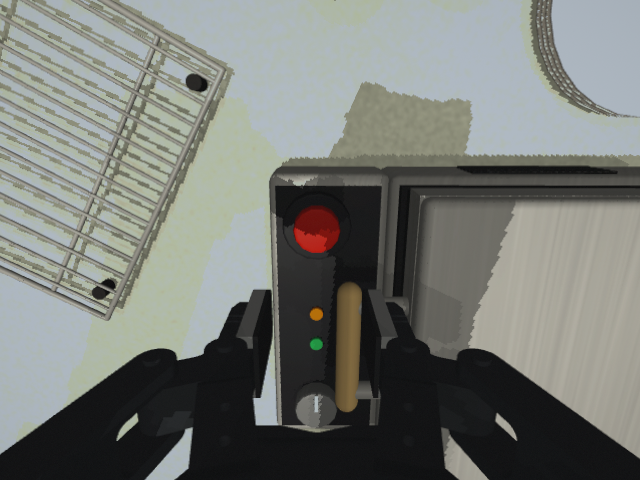

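The wrist view shows the handle vertical at about (348,345) and the button at (317,230). The jaws lie across the handle, so the alignment is right.

Request:
carry_out:
  motion: "0.5 -25 7 10 0; 0.5 -25 7 10 0; 0.5 -25 7 10 0; 0.5 0 0 20 0; 0.5 0 0 0 0; 0.5 0 0 0 0; 0.5 0 0 0 0; 0.5 0 0 0 0"

```text
clock: 7.3
tcp_pos: [0.4819, -0.0454, 0.1417]
orientation: [3.072, 0.658, 0.001]
contact_force: [-0.4, -0.8, -0.2]
grip_width: 0.0428
```

```bash
python3 - <<'E'
from h import *
h=bk(-.137,0)
print(plan([*h,.088],BYAW),wp()[0]['tcp_pos'])
p,im=snap('wrist','w3.png');snap('top','t3.png')
E
```

```text
(array([-1. ,  0.1, 53.7]), np.float64(0.00146485100055882)) [ 0.48191315 -0.04538461  0.14171492]
```

View pics/w3.png

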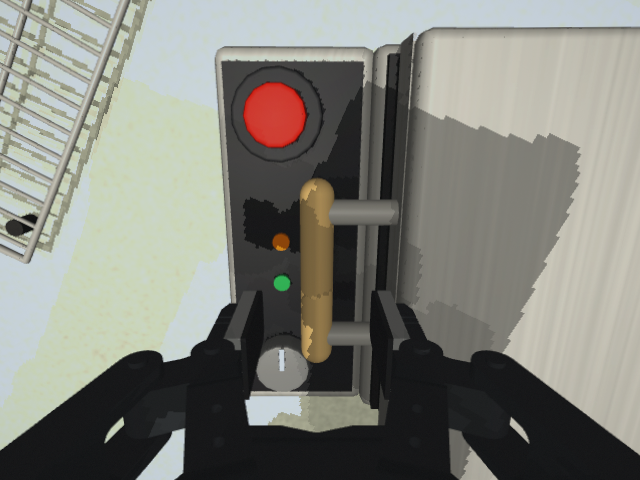

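The handle lies centred between the jaws, at column 317 with the fingers at 250 and 390. I'll narrow the jaws and go down.

Request:
carry_out:
  motion: "0.65 0 0 0 0; 0.65 -1 0 0 0; 0.65 0 0 15 0; 0.65 0 0 15 0; 0.65 0 0 14 0; 0.65 0 0 10 0; 0.65 0 0 0 0; 0.65 0 0 0 0"

```text
clock: 8.4
tcp_pos: [0.4802, -0.0461, 0.0871]
orientation: [3.072, 0.657, -0.002]
contact_force: [-2.6, -0.7, 4.8]
grip_width: 0.0296
```

Request:
carry_out:
  motion: "1 0 0 0 0; 1 0 0 0 0; 1 0 0 0 0; 1 0 0 0 0; 1 0 0 0 0; 1 0 0 0 0; 1 0 0 0 0; 1 0 0 0 0"
  newtons: 30

```text
clock: 9.4
tcp_pos: [0.4806, -0.046, 0.0872]
orientation: [-3.072, -0.658, -0.0]
contact_force: [1.6, -0.0, -4.5]
grip_width: 0.0148
```

```bash
python3 - <<'E'
from h import *
o,M=wp();print(o['tcp_pos'],o['contact_force'],o['grip_width'])
# handle arc in (toward hinge = +baker x, up)
import math
for t in np.arange(0,1.80,.125):
    x=242-(242*math.cos(t)-10*math.sin(t)); z=242*math.sin(t)+10*math.cos(t)-10
    print(round(t,3),round(x,1),round(z,1))
bx=np.array([np.cos(BYAW),np.sin(BYAW),0]);print('baker x in tool',M.T@bx)
E
```

```text
[ 0.48058712 -0.04596698  0.0871833 ] [ 1.5780721  -0.01414156 -4.54064732] 0.014826460615162287
0.0 0.0 0.0
0.125 3.1 30.1
0.25 10.0 59.6
0.375 20.5 87.9
0.5 34.4 114.8
0.625 51.6 139.7
0.75 71.7 162.3
0.875 94.6 182.2
1.0 119.7 199.0
1.125 146.7 212.7
1.25 175.2 222.8
1.375 204.7 229.3
1.5 234.9 232.1
1.625 265.1 231.1
1.75 295.0 226.3
baker x in tool [-1.14044253e-03  9.99999349e-01 -4.09619066e-05]
```

Request:
carry_out:
  motion: "1 0 1 -15 0; 1 0 2 -15 0; 1 0 3 -15 0; 1 0 4 -15 0; 1 0 5 -14 0; 1 0 5.5 -14 0; 1 0 7 -13.5 0; 1 0 7 -13.5 0"

```text
clock: 10.4
tcp_pos: [0.4939, -0.076, 0.203]
orientation: [-3.069, -0.659, 0.003]
contact_force: [-0.1, 6.8, -4.4]
grip_width: 0.0151
```

```bash
python3 - <<'E'
from h import *
o,M=wp();print(o['tcp_pos'],o['contact_force'],o['grip_width'],M[:,0])
d=o['tcp_pos']-np.array([.4806,-.0460,.0872]);print(M.T@d*1000)
snap('side','s4.png')
E
```

```text
[ 0.49388887 -0.07603674  0.202995  ] [-0.07988258  6.75792475 -4.36810246] 0.015106870781287219 [ 0.91180681  0.41061772 -0.00120058]
[  -0.35575139   32.53593476 -115.88169727]
```

View pics/s4.png

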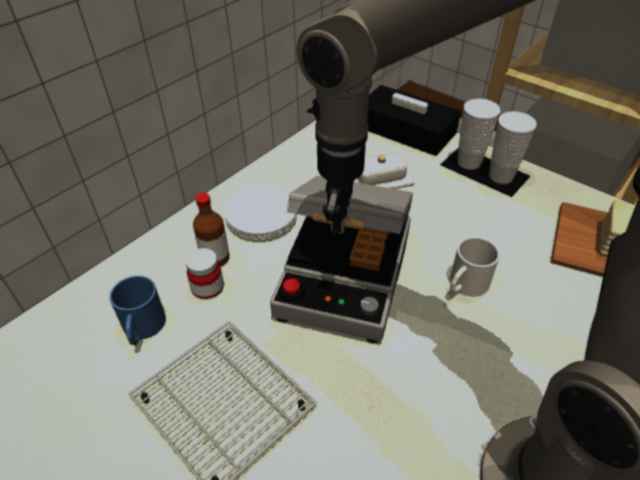

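The lid has come up. Waffles show on the right side of the plate at about (370,247), and the near left mould, around (310,258), is empty.

Request:
carry_out:
  motion: "1 0 8 -12.5 0; 1 0 9 -12.5 0; 1 0 10 -11.5 0; 1 0 10 -11 0; 1 0 11.5 -10 0; 1 0 11.5 -10 0; 1 0 12.5 -8.5 0; 1 0 12.5 -8.5 0"

```text
clock: 11.45
tcp_pos: [0.5279, -0.1513, 0.2895]
orientation: [-3.066, -0.661, 0.004]
contact_force: [-11.7, 11.2, 14.1]
grip_width: 0.0147
```

Request:
carry_out:
  motion: "1 0 13.5 -7 0; 1 0 13.5 -7 0; 1 0 14 -5 0; 1 0 14 -5 0; 1 0 15 -3.5 0; 1 0 15 -3 0; 1 0 15 -1.5 0; 1 0 15 -1 0"

```text
clock: 12.45
tcp_pos: [0.5765, -0.2601, 0.3216]
orientation: [-3.072, -0.658, -0.0]
contact_force: [-2.8, 4.3, 5.7]
grip_width: 0.0148
```

```bash
python3 - <<'E'
from h import *
o,M=wp();print(o['tcp_pos'],o['contact_force'],o['grip_width'],o['joints'].round(2))
d=o['tcp_pos']-np.array([.4806,-.0460,.0872]);print(M.T@d*1000)
E
```

```text
[ 0.57648013 -0.26007751  0.32158447] [-2.7803747   4.26117206  5.66563206] 0.014821765808733721 [ 0.49  0.35 -0.22  1.54  0.08  1.26 -0.89]
[-1.64266587e-01  2.34510065e+02 -2.34442447e+02]
```

Request:
carry_out:
  motion: "1 0 15 0.5 0; 1 0 15 1 0; 1 0 13 2 0; 1 0 11 2 0; 1 0 0 0 0; 1 0 0 0 0; 0.6 0 0 0 0; 0.6 0 0 0 0"

```text
clock: 13.45
tcp_pos: [0.5982, -0.3087, 0.3135]
orientation: [-3.071, -0.658, 0.002]
contact_force: [-0.8, -0.2, 0.7]
grip_width: 0.0342
```

Request:
carry_out:
  motion: "0.6 0 0 0 0; 0.6 0 0 -20 0; 0.6 0 0 -30 0; 0.6 0 -30 -10 0; 0.6 0 -60 0 0; 0.6 0 -60 0 0; 0.3 0 -60 0 0; 0 0 -60 0 0"

```text
clock: 14.45
tcp_pos: [0.4869, -0.061, 0.3743]
orientation: [3.072, 0.658, 0.0]
contact_force: [0.6, 0.1, -0.7]
grip_width: 0.0691
```

```bash
python3 - <<'E'
from h import *
o,M=wp();print(o['tcp_pos'],o['contact_force'],o['grip_width'],o['joints'].round(2))
snap('side','s5.png');snap('top','t5.png');
E
```

```text
[ 0.48693829 -0.06095333  0.37430521] [ 0.6237898   0.14813322 -0.65844406] 0.06906042229916574 [ 0.32  0.08 -0.34  1.76  0.03  1.3  -1.18]
```

View pics/s5.png

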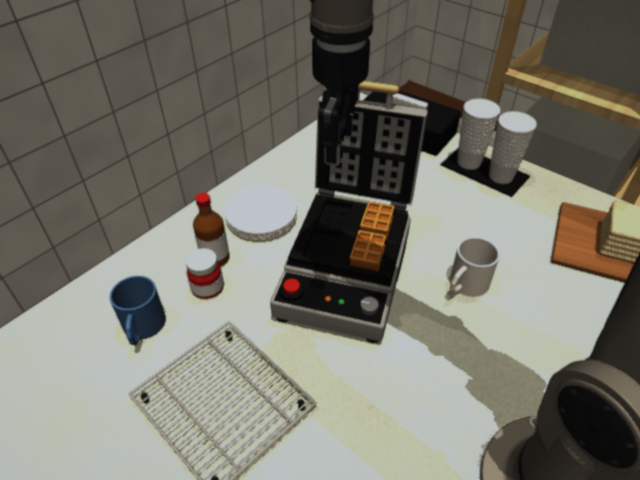

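View pics/t5.png

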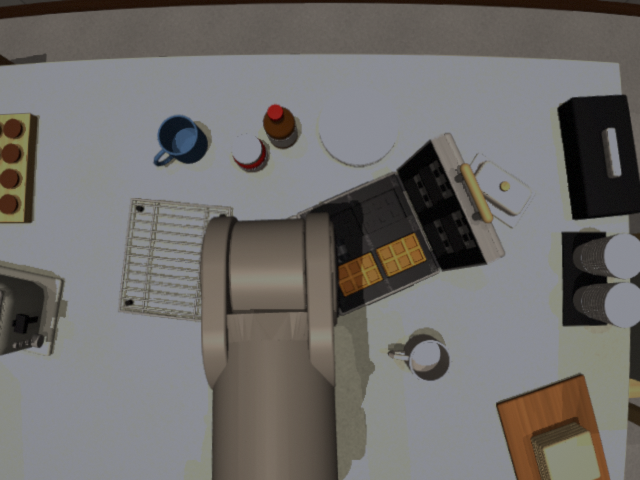

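There are two waffles, waffle1 at about (358,273) and waffle2 at (401,254) in the top view. The moulds on the +y side are empty and the lid leans back at its stop. I'll turn the jaws a quarter turn.

Request:
carry_out:
  motion: "0 0 0 0 0.18; 0 0 0 0 0.18; 0 0 0 0 0.18; 0 0 0 0 0.18; 0 0 0 0 0.18; 0 0 0 0 0.18; 0 0 0 0 0.18; 0 0 0 0 0.18"

```text
clock: 15.55
tcp_pos: [0.4881, -0.0632, 0.3742]
orientation: [2.738, -1.539, -0.0]
contact_force: [0.1, -0.5, -0.5]
grip_width: 0.0852
```

```bash
python3 - <<'E'
from h import *
o,M=wp();print(o['tcp_pos'],o['joints'].round(2))
p=camera_params('top');im=cv2.imread('pics/t5.png');hsv=cv2.cvtColor(im,cv2.COLOR_BGR2HSV)
m=(hsv[...,0]>8)&(hsv[...,0]<28)&(hsv[...,1]>110)&(hsv[...,2]>50);m[:,:330]=0;m[:225]=0;m[305:]=0;m[:,440:]=0
m=cv2.morphologyEx(m.astype(np.uint8),cv2.MORPH_CLOSE,np.ones((3,3)))
print(blobs(m,50))
ps=camera_params('side');ims=cv2.imread('pics/s5.png');h=cv2.cvtColor(ims,cv2.COLOR_BGR2HSV)
n=(h[...,0]>4)&(h[...,0]<28)&(h[...,1]>110)&(h[...,2]>50);n[:,:340]=0;n[:,410:]=0;n[:195]=0;n[275:]=0
print(blobs(n,30))
for b in blobs(m,50): print('t',plane(p,b[1],.109))
for x in (-.045,.045): print('pred',bk(x,-.046),proj(p,[*bk(x,-.046),.11]),proj(ps,[*bk(x,-.046),.11]))
print(plan([*bk(-.045,-.046),.19],BYAW+np.pi/2))
E
```

```text
[ 0.488101   -0.06319087  0.37417138] [ 0.26  0.08 -0.27  1.77  0.02  1.3  -2.61]
[(np.int32(1344), (np.float64(400.7), np.float64(254.6)), (np.int32(376), np.int32(233), np.int32(51), np.int32(44))), (np.int32(1240), (np.float64(358.5), np.float64(274.0)), (np.int32(338), np.int32(252), np.int32(45), np.int32(44)))]
[(np.int32(1977), (np.float64(371.9), np.float64(235.2)), (np.int32(350), np.int32(202), np.int32(45), np.int32(69)))]
t [ 0.51182328 -0.23008976  0.109     ]
t [ 0.47538803 -0.15103982  0.109     ]
pred [ 0.47663476 -0.14870566] [[357.27971512 273.33599129]] [[368.7979564  244.75034121]]
pred [ 0.5133845  -0.23086074] [[401.18014361 253.75535947]] [[378.16620325 214.43051313]]
(array([ 67.1,  54.2, 184.2]), np.float64(0.1258863888862125))
```

Request:
carry_out:
  motion: "0 0 0 0 -0.185; 0 0 0 0 -0.185; 0 0 0 0 -0.185; 0 0 0 0 -0.185; 0 0 0 0 -0.185; 0 0 0 0 -0.185; 0 0 0 0 -0.185; 0 0 0 0 -0.185"

```text
clock: 16.55
tcp_pos: [0.4881, -0.0632, 0.3742]
orientation: [3.056, 0.728, -0.001]
contact_force: [-0.3, -0.6, 0.6]
grip_width: 0.0854
```

Request:
carry_out:
  motion: "0 0 0 0 -0.185; 0 0 0 0 -0.185; 0 0 0 0 -0.185; 0 0 0 0 -0.185; 0 0 0 0 -0.185; 0 0 0 0 -0.185; 0 0 0 0 -0.185; 0 0 0 0 -0.185"

```text
clock: 17.55
tcp_pos: [0.4881, -0.0632, 0.3742]
orientation: [-1.766, -2.598, 0.001]
contact_force: [-0.1, -0.0, 0.2]
grip_width: 0.0853
```

```bash
python3 - <<'E'
from h import *
o,M=wp();print(o['tcp_pos'],o['joints'].round(2))
print(plan([.476,-.150,.19],BYAW+np.pi/2))
E
```

```text
[ 0.48808121 -0.06318625  0.37415639] [ 0.39  0.09 -0.42  1.76  0.04  1.3   0.34]
(array([-76.3, -43.1, 184.2]), np.float64(-0.043580419089736644))
```

Request:
carry_out:
  motion: "0 -15 -9 30 0; 0 -15 -9 30 0; 0 -15 -9 30 0; 0 -15 -8 30 0; 0 -16 -8 30 0; 0 0 0 34 0; 0 0 0 0 -0.044; 0 0 0 0 0"

```text
clock: 18.55
tcp_pos: [0.4755, -0.1495, 0.1899]
orientation: [-1.716, -2.63, 0.0]
contact_force: [0.8, 0.0, 0.5]
grip_width: 0.0857
```

```bash
python3 - <<'E'
from h import *
o,M=wp();print(o['tcp_pos'],o['joints'].round(2))
print(plan([.476,-.150,.088],BYAW+np.pi/2))
snap('wrist','w6.png')
E
```

```text
[ 0.47550957 -0.14948488  0.18993393] [ 0.49  0.26 -0.36  1.99  0.11  0.91  0.49]
(array([ -0.7,   0.3, 101.9]), np.float64(-0.006069561457759276))
```

View pics/w6.png

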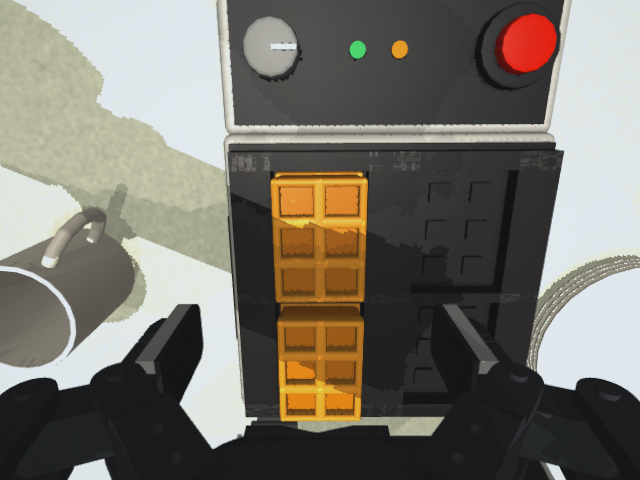

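Waffle1 is at about (320,237), centred between the jaws at columns 200 and 435. The two moulds on the right are empty.

Request:
carry_out:
  motion: "0 0 0 25 0; 0 0 0 25 0; 0 0 0 20 0; 0 0 0 15 0; 0 0 0 10 0; 0 0 0 7 0; 0 0 0 0 0; 0 0 0 0 0"

```text
clock: 19.6
tcp_pos: [0.4761, -0.1494, 0.0888]
orientation: [1.716, 2.631, 0.0]
contact_force: [0.1, -0.6, -0.7]
grip_width: 0.0852
```

Request:
carry_out:
  motion: "1 0 0 0 0; 1 0 0 0 0; 1 0 0 0 0; 1 0 0 0 0; 1 0 0 0 0; 1 0 0 -6 0; 1 0 0 -10 0; 1 0 0 -10 0"
  newtons: 45

```text
clock: 20.6
tcp_pos: [0.4756, -0.1493, 0.115]
orientation: [1.716, 2.631, 0.0]
contact_force: [0.5, -1.0, 0.2]
grip_width: 0.055
```

```bash
python3 - <<'E'
from h import *
o,M=wp();print(o['tcp_pos'],o['contact_force'],o['grip_width'])
snap('side','s7.png');p,im=snap('wrist','w7.png')
E
```

```text
[ 0.47564071 -0.14930573  0.11501653] [ 0.5465543  -0.98228205  0.15675125] 0.054954502113168276
```

View pics/w7.png

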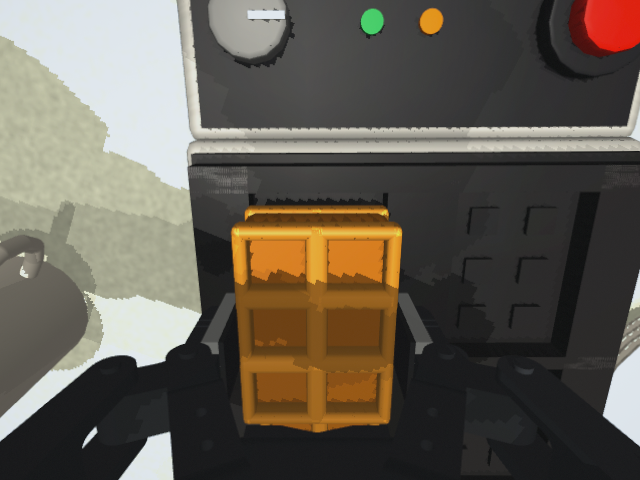

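Waffle1 is held squarely at 55 mm opening. I'll lift it, check the rack and carry it over.

Request:
carry_out:
  motion: "1 0 0 -30 0; 1 0 0 -30 0; 1 0 0 -30 0; 1 0 0 0 -0.15; 1 0 0 0 -0.15; 1 0 0 0 -0.15; 1 0 0 0 -0.15; 1 0 0 0 -0.15"

```text
clock: 21.7
tcp_pos: [0.4754, -0.1493, 0.2042]
orientation: [-0.625, -3.078, 0.0]
contact_force: [-0.6, -0.5, -0.0]
grip_width: 0.0553
```

```bash
cat > rack.py <<'E'
from h import *
import sys
# rack feet from side view (dark spots), matched near predicted
def rack(prev=(.5012,.222,-5.9),tag='r'):
    ps,S=snap('side',tag+'.png'); pt,T=snap('top',tag+'t.png')
    return S,T,ps,pt
E
python3 - <<'E'
from h import *
o,M=wp();print(o['tcp_pos'],o['contact_force'],o['grip_width'],o['joints'].round(2))
print(plan([.452,.187,.2],np.radians(84.1)))
snap('side','s8.png');snap('top','t8.png')
E
```

```text
[ 0.47542693 -0.14928088  0.20420425] [-0.5729636  -0.48062113 -0.02604959] 0.05526756499063553 [ 0.59  0.26 -0.48  1.97  0.14  0.95  1.21]
(array([152.8, 300.5,   4.2]), np.float64(-0.2979206028618222))
```

View pics/s8.png

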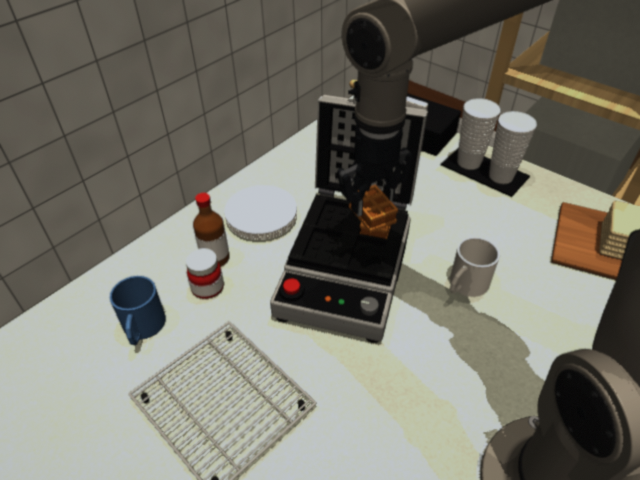

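View pics/t8.png

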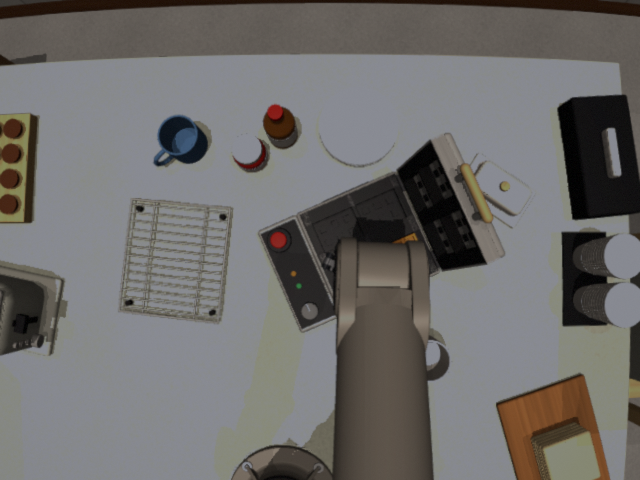

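The rack hasn't moved (feet at the same pixels), and waffle1 is clear of the baker.

Request:
carry_out:
  motion: "1 19 37 0 0; 1 19 37 0 0; 1 19 37 0 0; 1 19 38 0 0; 1 19 38 0 0; 1 19 38 0 0; 1 19 38 0 0; 1 20 38 0 0"

```text
clock: 22.8
tcp_pos: [0.4538, 0.1889, 0.2044]
orientation: [0.639, 3.075, -0.0]
contact_force: [0.3, 1.5, -0.5]
grip_width: 0.0549
```

Request:
carry_out:
  motion: "1 0 0 0 -0.1; 1 0 0 0 -0.1; 1 0 0 0 -0.1; 1 0 0 20 0; 1 0 0 20 0; 1 0 0 20 0; 1 0 0 0 0; 1 0 0 0 0"

```text
clock: 23.8
tcp_pos: [0.4542, 0.1879, 0.1449]
orientation: [0.168, 3.136, 0.0]
contact_force: [0.4, 0.6, -0.1]
grip_width: 0.0553
```

```bash
python3 - <<'E'
from h import *
o,M=wp();print(o['tcp_pos'],o['contact_force'],o['grip_width'],o['joints'].round(2))
print(plan([.452,.187,.034],np.radians(84.1)))
snap('side','s9.png');snap('wrist','w9.png')
E
```

```text
[0.45421602 0.18794526 0.14492388] [ 0.35272486  0.57444334 -0.10938316] 0.0553483225394411 [ 0.06  0.37 -0.69  2.03  0.31  0.84  0.65]
(array([  2.2,  -1.2, 110.9]), np.float64(-0.004152286223768398))
```

View pics/s9.png

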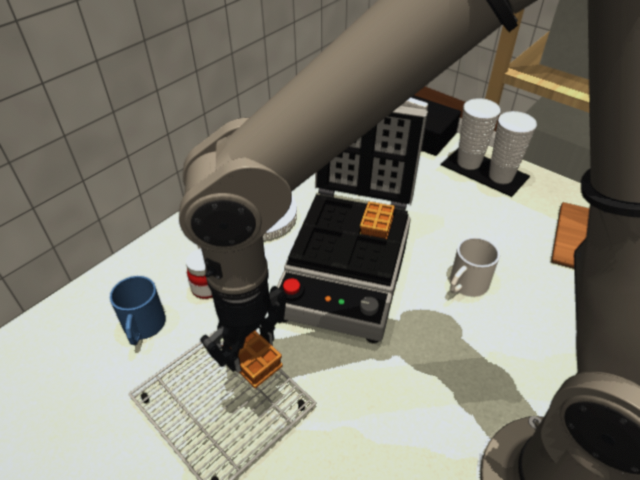

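View pics/w9.png

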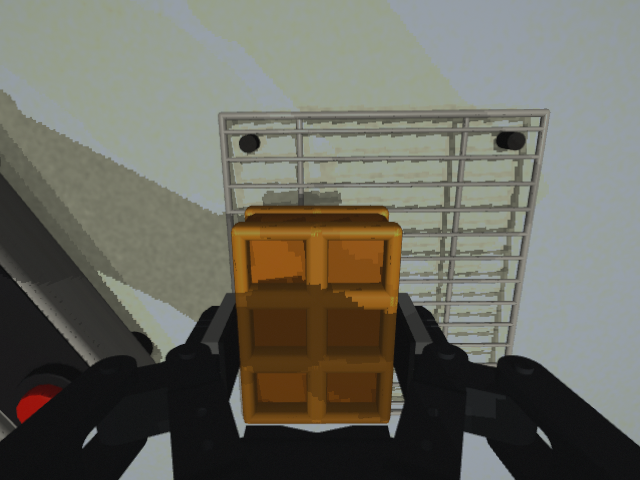

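Waffle1 is over its slot on the rack's baker side, and the rack is still in place, so I'll lower it.

Request:
carry_out:
  motion: "1 2 -1 25 0; 1 0 0 25 0; 1 0 0 20 0; 1 0 0 15 0; 1 0 0 12 0; 1 0 0 7 0; 1 0 0 4 0; 1 0 0 2 0"

```text
clock: 24.9
tcp_pos: [0.452, 0.1871, 0.0344]
orientation: [0.166, 3.137, 0.0]
contact_force: [-0.0, 0.9, -0.6]
grip_width: 0.0551
```

Request:
carry_out:
  motion: "1 0 0 1 0; 1 0 0 1 0; 1 0 0 0 0; 1 0 0 0 0; 1 0 0 0 0; 1 0 0 0 0; 1 0 0 0 0; 1 0 0 0 0"

```text
clock: 25.9
tcp_pos: [0.452, 0.187, 0.0338]
orientation: [0.166, 3.136, -0.001]
contact_force: [-5.0, -2.8, 17.4]
grip_width: 0.0552
```

Contact. I'll release and back off.

Request:
carry_out:
  motion: "1 0 0 -1 0; 0 0 0 0 0; 0 0 0 0 0; 0 0 0 0 0; 0 0 0 0 0; 0 0 0 -10 0; 0 0 0 -25 0; 0 0 0 -40 0"

```text
clock: 26.9
tcp_pos: [0.451, 0.1866, 0.1089]
orientation: [-0.166, -3.135, 0.001]
contact_force: [1.0, -0.1, 0.4]
grip_width: 0.0852
```

Request:
carry_out:
  motion: "0 0 0 -40 0; 0 0 0 -40 0; 0 -19 -38 0 0; 0 -19 -38 0 0; 0 -19 -38 0 0; 0 -19 -38 0 0; 0 -19 -38 0 0; 0 0 0 0 0"

```text
clock: 27.9
tcp_pos: [0.5269, -0.016, 0.1886]
orientation: [0.176, 3.136, -0.002]
contact_force: [-0.8, 1.3, 0.4]
grip_width: 0.0855
```

```bash
python3 - <<'E'
from h import *
o,M=wp();print(o['tcp_pos'],o['contact_force'],o['grip_width'],o['joints'].round(2))
print(plan([.5125,-.2305,.2],BYAW+np.pi/2))
snap('side','s10.png');snap('top','t10.png')
E
```

```text
[ 0.52690432 -0.01599705  0.18858619] [-0.80944101  1.33840558  0.41628518] 0.08551987925556177 [ 0.43  0.35 -0.63  1.92  0.25  0.95  1.14]
(array([  -9.7, -214.8,  -11.2]), np.float64(1.0380519964709394))
```

View pics/s10.png

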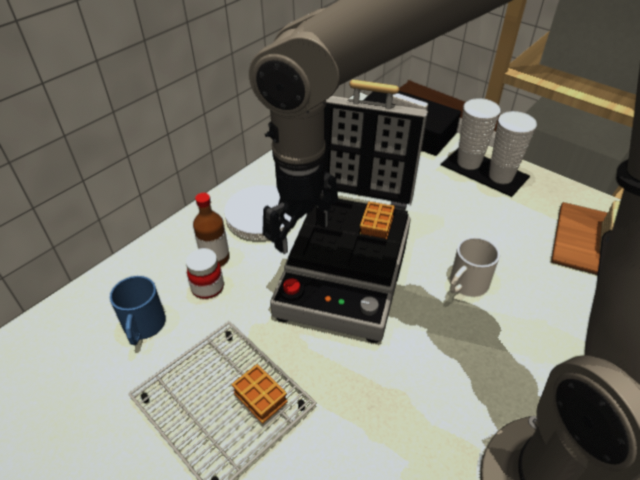

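View pics/t10.png

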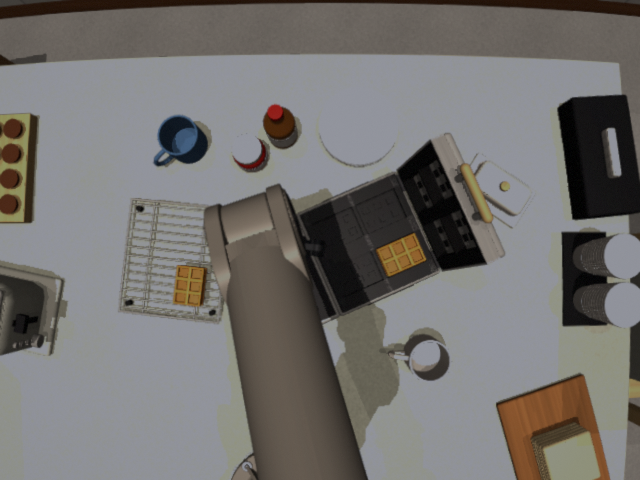

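Waffle1 lies flat on the rack, at (189,286) in the top view and (260,393) in the side view. Waffle2 is next, at (401,254).

Request:
carry_out:
  motion: "0 0 0 0 0.173; 0 0 0 0 0.173; 0 0 0 0 0.173; 0 0 0 0 0.173; 0 0 0 0 0.173; 0 0 0 0 0.173; 0 0 0 0 0; 0 0 0 0 0"

```text
clock: 29.0
tcp_pos: [0.526, -0.0111, 0.1885]
orientation: [1.694, 2.646, 0.0]
contact_force: [-0.6, 0.2, -0.4]
grip_width: 0.0855
```

```bash
python3 - <<'E'
from h import *
o,M=wp();print(o['tcp_pos'],o['joints'].round(2))
print(plan([.5125,-.2305,.2],BYAW+np.pi/2))
E
```

```text
[ 0.52603757 -0.01109992  0.18851065] [ 0.26  0.32 -0.43  1.93  0.16  0.93  0.18]
(array([-193.6, -104.1,  -11.5]), np.float64(0.011228399921862087))
```

Request:
carry_out:
  motion: "0 -32 -17 -2 0; 0 -32 -17 -2 0; 0 -32 -17 -2 0; 0 -32 -18 -2 0; 0 -32 -18 -2 0; 0 -33 -17 -2 0; 0 0 0 0 0.011; 0 0 0 0 0"

```text
clock: 30.0
tcp_pos: [0.5115, -0.2299, 0.2002]
orientation: [-1.712, -2.633, -0.001]
contact_force: [0.2, -0.3, -0.5]
grip_width: 0.0853
```

```bash
python3 - <<'E'
from h import *
o,M=wp();print(o['tcp_pos'],o['joints'].round(2),o['contact_force'])
print(plan([.5125,-.2305,.088],BYAW+np.pi/2))
snap('side','s11.png');snap('wrist','w11.png')
E
```

```text
[ 0.51153435 -0.22986403  0.20019241] [ 0.58  0.34 -0.33  1.85  0.13  0.97  0.61] [ 0.23423189 -0.27728959 -0.52195831]
(array([ -1.1,   0.6, 112.2]), np.float64(-0.002745143284042628))
```

View pics/s11.png

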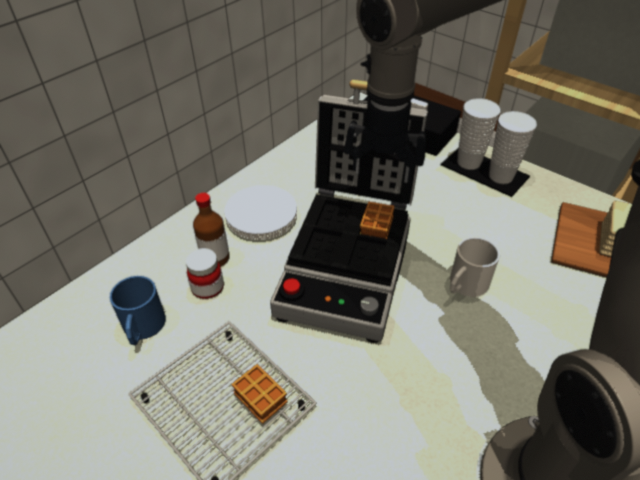

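View pics/w11.png

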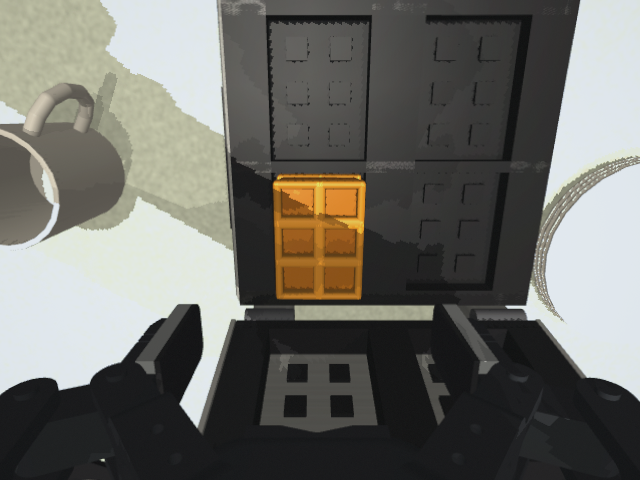

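Waffle2 is centred between the jaws at (320,238), and no contact force shows at the lid. I'll go down.

Request:
carry_out:
  motion: "0 -1 0.5 25 0; 0 0 0 25 0; 0 0 0 20 0; 0 0 0 15 0; 0 0 0 12 0; 0 0 0 9 0; 0 0 0 6 0; 0 0 0 0 0"

```text
clock: 31.1
tcp_pos: [0.5122, -0.2315, 0.0881]
orientation: [-1.715, -2.632, 0.0]
contact_force: [-0.8, -0.5, -0.2]
grip_width: 0.0855
```

Request:
carry_out:
  motion: "1 0 0 0 0; 1 0 0 0 0; 1 0 0 0 0; 1 0 0 0 0; 1 0 0 0 0; 1 0 0 -6 0; 1 0 0 -10 0; 1 0 0 -10 0"

```text
clock: 32.1
tcp_pos: [0.5122, -0.2315, 0.115]
orientation: [-1.715, -2.632, 0.0]
contact_force: [-0.1, 0.3, -1.7]
grip_width: 0.0551
```

Request:
carry_out:
  motion: "1 0 0 -30 0; 1 0 0 -30 0; 1 0 0 -30 0; 1 40 15 0 0; 1 40 15 0 0; 1 40 15 0 0; 1 0 0 0 0; 1 0 0 0 0"

```text
clock: 33.1
tcp_pos: [0.505, -0.1041, 0.2047]
orientation: [1.715, 2.632, -0.001]
contact_force: [-0.3, -0.5, -1.1]
grip_width: 0.0552
```

```bash
python3 - <<'E'
from h import *
o,M=wp();print(o['tcp_pos'],o['joints'].round(2),o['contact_force'])
snap('side','s12.png');snap('wrist','w12.png')
E
```

```text
[ 0.50502513 -0.10413048  0.20473524] [ 0.42  0.27 -0.4   1.94  0.13  0.95  0.38] [-0.26472052 -0.46412539 -1.14946444]
```

View pics/s12.png

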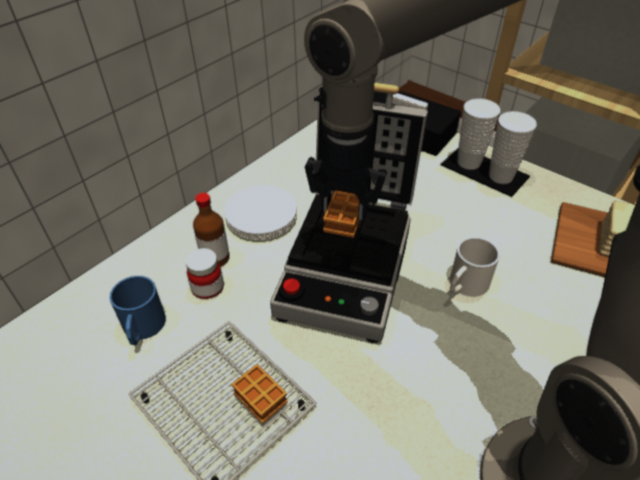

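View pics/w12.png

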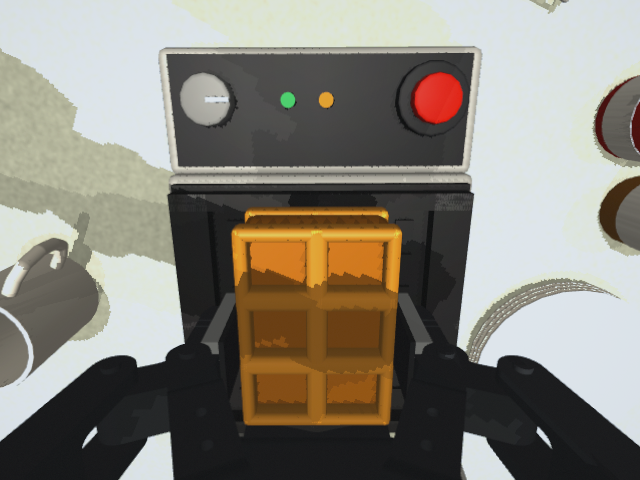

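Waffle2 is held squarely and the rack hasn't moved. I'll turn and carry.

Request:
carry_out:
  motion: "1 0 0 0 -0.174; 1 0 0 0 -0.174; 1 0 0 0 -0.174; 1 0 0 0 -0.174; 1 0 0 0 -0.174; 1 0 0 0 -0.174; 1 0 0 0 0; 1 0 0 0 0"

```text
clock: 34.2
tcp_pos: [0.5049, -0.1043, 0.2043]
orientation: [-0.181, -3.136, 0.0]
contact_force: [-0.3, -0.2, -0.6]
grip_width: 0.0551
```

```bash
python3 - <<'E'
from h import *
o,M=wp();print(o['tcp_pos'],o['joints'].round(2),o['contact_force'])
print(plan([.550,.257,.15],np.radians(84.1)))
E
```

```text
[ 0.50493259 -0.10430166  0.20425449] [ 0.57  0.3  -0.58  1.93  0.2   0.97  1.35] [-0.25878253 -0.23186435 -0.55855719]
(array([ -3.1, 364.1,  54.2]), np.float64(-0.01248339229969786))
```

Request:
carry_out:
  motion: "1 0 52 0 0; 1 0 52 0 0; 1 0 52 0 0; 1 0 52 0 0; 1 0 52 0 0; 1 0 52 0 0; 1 -3 52 0 0; 1 0 0 0 -0.012"

```text
clock: 35.2
tcp_pos: [0.5472, 0.2635, 0.2045]
orientation: [-0.148, -3.138, -0.006]
contact_force: [-0.5, -0.1, -1.1]
grip_width: 0.0555
```

```bash
python3 - <<'E'
from h import *
o,M=wp();print(o['tcp_pos'],o['joints'].round(2),o['contact_force'],o['grip_width'])
print(plan([.550,.257,.034],np.radians(84.1)))
snap('side','s13.png');snap('wrist','w13.png')
E
```

```text
[0.54722882 0.26347787 0.20452966] [-0.05  0.47 -0.67  1.72  0.33  1.06  0.65] [-0.52124039 -0.08588057 -1.12279082] 0.05548513805331101
(array([ -3.4,  -6.8, 170.5]), np.float64(0.008874464481265054))
```

View pics/s13.png

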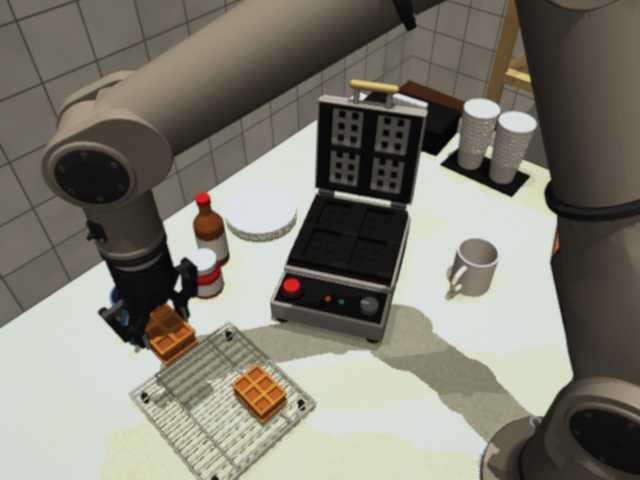

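View pics/w13.png

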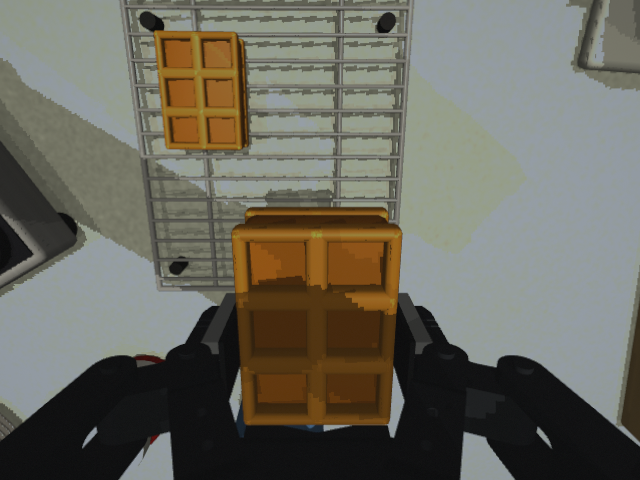

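```bash
python3 - <<'E'
from h import *
p=camera_params('top');print('mug rim',plane(p,(181,134),.092),'handle',plane(p,(160,158),.05), 'jam',plane(p,(246,147),.085))
for f in('side0','s13'):
    im=cv2.imread(f'pics/{f}.png');h=cv2.cvtColor(im,cv2.COLOR_BGR2HSV);k=h[...,2]<45
    print([b[:2] for b in blobs(k,10) if b[0]<60 and b[1][1]>325 and b[1][0]<320])
E
```

```text
mug rim [0.7469968  0.19554519 0.092     ] handle [0.70816303 0.25022589 0.05      ] jam [0.72130723 0.06701362 0.085     ]
[(np.int32(17), (np.float64(227.5), np.float64(333.5))), (np.int32(21), (np.float64(143.6), np.float64(395.3))), (np.int32(10), (np.float64(146.5), np.float64(400.5))), (np.int32(22), (np.float64(300.3), np.float64(402.5))), (np.int32(16), (np.float64(214.5), np.float64(478.1)))]
[(np.int32(15), (np.float64(227.7), np.float64(333.5))), (np.int32(12), (np.float64(143.3), np.float64(395.3))), (np.int32(18), (np.float64(300.2), np.float64(402.9))), (np.int32(12), (np.float64(214.5), np.float64(478.3)))]
```

The rack feet are at the same pixels and the mug stays about 12 cm clear. I'll lower.

Request:
carry_out:
  motion: "1 -3 -7 30 0; 1 0 0 30 0; 1 0 0 30 0; 1 0 0 25 0; 1 0 0 20 0; 1 0 0 15 0; 1 0 0 10 0.009; 1 0 0 6 0"

```text
clock: 36.3
tcp_pos: [0.5507, 0.2507, 0.0381]
orientation: [0.17, 3.137, 0.0]
contact_force: [-0.0, 0.1, -0.5]
grip_width: 0.0548
```

```bash
python3 - <<'E'
from h import *
o,M=wp();print(o['tcp_pos'],o['contact_force'],o['grip_width'])
print(plan([.550,.257,.0335],np.radians(84.1)))
E
```

```text
[0.55071788 0.25065154 0.03809847] [-0.00804231  0.08515913 -0.53781033] 0.05480061517671455
(array([1.4, 6.2, 4.6]), np.float64(-0.005232694319653675))
```

Request:
carry_out:
  motion: "1 0 0 2 0; 1 0 0 2 0; 1 0 0 0.5 0; 1 0 0 0 0; 1 0 0 0 0; 1 0 0 0 0; 1 0 0 0 0; 1 0 0 0 0"

```text
clock: 37.3
tcp_pos: [0.5507, 0.2507, 0.034]
orientation: [0.169, 3.137, 0.0]
contact_force: [-0.9, 0.1, 2.5]
grip_width: 0.0552
```

Request:
carry_out:
  motion: "0 0 0 0 0; 0 0 0 0 0; 0 0 0 0 0; 0 0 0 0 0; 0 0 0 -10 0; 0 0 0 -30 0; 0 0 0 -50 0; 0 0 0 -60 0"

```text
clock: 38.3
tcp_pos: [0.5499, 0.2503, 0.1852]
orientation: [-0.169, -3.136, 0.001]
contact_force: [0.8, -0.0, 0.2]
grip_width: 0.0854
```

Request:
carry_out:
  motion: "0 0 0 -40 0; 0 0 -50 -20 0; 0 0 -55 -20 0; 0 0 -55 -20 0; 0 0 -55 -20 0; 0 0 -55 -20 0; 0 0 -55 -20 0; 0 0 0 0 0"

```text
clock: 39.3
tcp_pos: [0.5156, -0.0777, 0.3458]
orientation: [0.183, 3.133, -0.004]
contact_force: [0.1, 0.6, 0.6]
grip_width: 0.0853
```

```bash
python3 - <<'E'
from h import *
o,M=wp();print(o['tcp_pos'],o['joints'].round(2),o['contact_force'],o['grip_width'])
print(plan([.5982,-.3087,.365],BYAW))
pt,T=snap('top','t14.png');ps,S=snap('side','s14.png')
for p,im in((pt,T),(ps,S)):
    h=cv2.cvtColor(im,cv2.COLOR_BGR2HSV);m=(h[...,0]>4)&(h[...,0]<28)&(h[...,1]>110)&(h[...,2]>50);m[:,315:]=0
    for b in blobs(cv2.morphologyEx(m.astype(np.uint8),cv2.MORPH_CLOSE,np.ones((3,3))),200): print(b,plane(p,b[1],.05).round(3))
E
```

```text
[ 0.51555614 -0.07773641  0.34580164] [ 0.55  0.18 -0.59  1.74  0.11  1.26  1.39] [0.09338922 0.55679883 0.59628973] 0.08529711440487127
(array([-109. , -219.8,  -18.4]), np.float64(-0.5371086053887231))
(np.int32(487), (np.float64(279.3), np.float64(124.6)), (np.int32(264), np.int32(108), np.int32(31), np.int32(29))) [0.775 0.006 0.05 ]
(np.int32(1027), (np.float64(14.0), np.float64(145.8)), (np.int32(0), np.int32(115), np.int32(32), np.int32(107))) [0.741 0.581 0.05 ]
(np.int32(389), (np.float64(10.5), np.float64(178.6)), (np.int32(0), np.int32(168), np.int32(23), np.int32(22))) [0.67  0.584 0.05 ]
(np.int32(381), (np.float64(9.6), np.float64(204.0)), (np.int32(0), np.int32(193), np.int32(21), np.int32(23))) [0.615 0.583 0.05 ]
(np.int32(1169), (np.float64(160.2), np.float64(236.1)), (np.int32(143), np.int32(216), np.int32(35), np.int32(41))) [0.548 0.245 0.05 ]
(np.int32(1158), (np.float64(189.6), np.float64(285.3)), (np.int32(173), np.int32(265), np.int32(34), np.int32(41))) [0.45  0.183 0.05 ]
(np.int32(714), (np.float64(207.2), np.float64(224.0)), (np.int32(194), np.int32(204), np.int32(29), np.int32(37))) [ 0.816 -0.025  0.05 ]
(np.int32(1825), (np.float64(190.7), np.float64(385.8)), (np.int32(163), np.int32(357), np.int32(56), np.int32(59))) [0.543 0.255 0.05 ]
(np.int32(1864), (np.float64(259.4), np.float64(393.2)), (np.int32(232), np.int32(364), np.int32(55), np.int32(60))) [0.445 0.193 0.05 ]
```

View pics/t14.png

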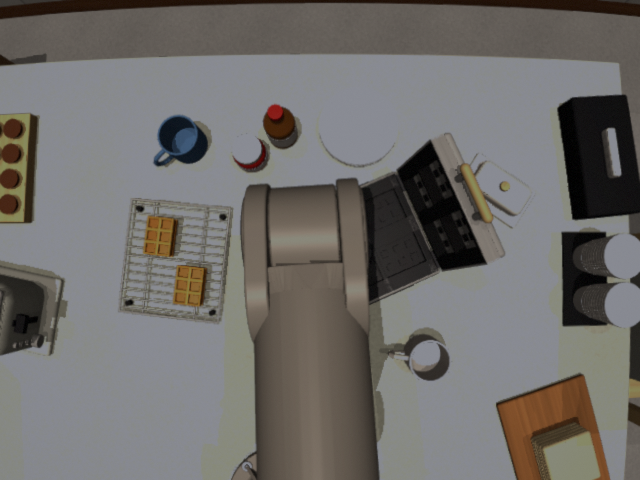

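View pics/s14.png

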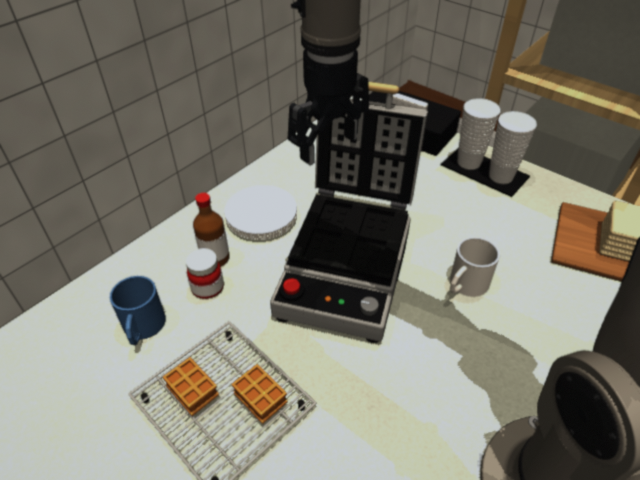

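Both waffles lie flat on the rack, at top (160,236) and (190,285). The measured tops are at world (0.548,0.245) and (0.450,0.183), about 35 to 40 mm off the rack centre in y. Next I'll close the lid.

Request:
carry_out:
  motion: "0.6 0 0 -5 -0.134; 0.6 0 0 -5 -0.134; 0.6 0 0 -5 -0.134; 0.6 0 0 -5 -0.135; 0.6 0 0 0 0; 0.6 0 0 0 0; 0.6 0 0 0 0; 0.6 0 0 0 0"

```text
clock: 40.4
tcp_pos: [0.5155, -0.0724, 0.3636]
orientation: [0.668, -3.069, -0.0]
contact_force: [1.2, -0.0, -1.4]
grip_width: 0.0338
```

```bash
python3 - <<'E'
from h import *
o,M=wp();print(o['tcp_pos'],o['joints'].round(2),o['contact_force'],o['grip_width'])
print(plan([.5982,-.3087,.375],BYAW))
E
```

```text
[ 0.5154896  -0.07239236  0.36362022] [ 0.6   0.17 -0.66  1.71  0.11  1.3   1.92] [ 1.19229153 -0.01276145 -1.40877643] 0.03378563196048982
(array([  23. , -249.3,  -11.4]), np.float64(0.008013106418988336))
```

Request:
carry_out:
  motion: "0.6 0 0 -12 0; 0.6 4 -41 0 0; 0.6 4 -41 0 0; 0.6 4 -42 0 0; 0.6 4 -42 0 0; 0.6 4 -42 0 0; 0.6 3 -41 0 0; 0.6 0 0 0 0.008"

```text
clock: 41.4
tcp_pos: [0.598, -0.3128, 0.3752]
orientation: [0.647, -3.073, 0.001]
contact_force: [0.2, -0.2, -0.5]
grip_width: 0.0342
```

```bash
python3 - <<'E'
from h import *
o,M=wp();print(o['tcp_pos'],o['joints'].round(2),o['contact_force'],o['grip_width'])
print(plan([.5982,-.3087,.3135],BYAW))
pw,W=snap('wrist','w15.png');pt,T=snap('top','t15.png');snap('side','s15.png')
E
```

```text
[ 0.59798913 -0.31278956  0.37521626] [ 0.74  0.44 -0.52  1.33  0.22  1.43  2.21] [ 0.19400889 -0.16841426 -0.51667176] 0.03416484383619145
(array([-1.9,  3.7, 61.7]), np.float64(-0.005603194395039424))
```

View pics/w15.png

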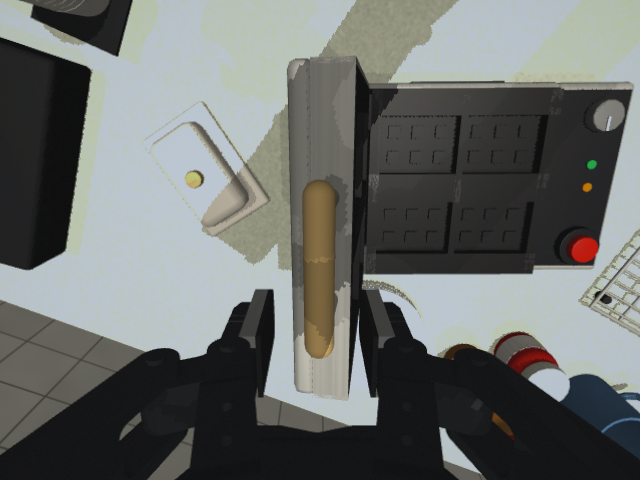

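View pics/s15.png

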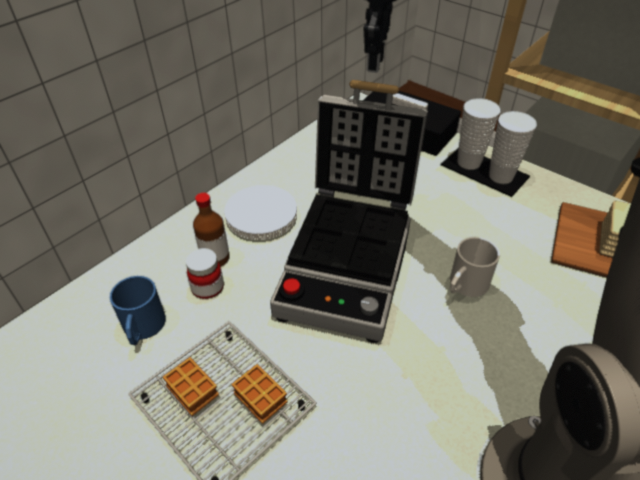

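The handle is centred between the jaws at column 319. I'll go down and grip it.

Request:
carry_out:
  motion: "0.6 -1 2 15 0; 0.6 0 0 15 0; 0.6 0 0 15 0; 0.6 0 0 10 0; 0.6 0 0 6 0; 0.6 0 0 0 0; 0.6 0 0 0 0; 0.6 0 0 0 0"

```text
clock: 42.55
tcp_pos: [0.5986, -0.3063, 0.3154]
orientation: [-0.656, 3.071, -0.001]
contact_force: [-1.0, -0.2, 0.1]
grip_width: 0.034
```

Request:
carry_out:
  motion: "1 0 0 0 0; 1 0 0 0 0; 1 0 0 0 0; 1 0 0 0 0; 1 0 0 0 0; 1 0 0 0 0; 1 0 0 0 0; 1 0 0 0 0"
  newtons: 30

```text
clock: 43.55
tcp_pos: [0.5989, -0.3072, 0.3158]
orientation: [-0.655, 3.071, -0.003]
contact_force: [3.8, -4.4, 5.8]
grip_width: 0.0147
```

```bash
python3 - <<'E'
from h import *
import math
o,M=wp();print(o['tcp_pos'],o['joints'].round(2),o['contact_force'],o['grip_width'])
d=o['tcp_pos']-np.array([.4806,-.0460,.0872]);print((M.T@d*1000).round(1))
E
```

```text
[ 0.59890613 -0.30718778  0.31580514] [ 0.74  0.46 -0.52  1.43  0.23  1.31  2.19] [ 3.84291655 -4.36675639  5.79212716] 0.014734260148694072
[  -1.7 -287.3 -227.9]
```

Request:
carry_out:
  motion: "1 0 11 -1.5 0; 1 0 11 -1.5 0; 1 0 15 -0.5 0; 1 0 15 0 0; 1 0 15 1 0; 1 0 15 2 0; 1 0 15 3 0; 1 0 15 3.5 0"

```text
clock: 44.55
tcp_pos: [0.5523, -0.2028, 0.3087]
orientation: [-0.657, 3.072, 0.0]
contact_force: [4.4, -2.7, 0.1]
grip_width: 0.0149
```

Request:
carry_out:
  motion: "1 0 14 5 0; 1 0 14 5 0; 1 0 13.5 7 0; 1 0 13.5 7 0; 1 0 12.5 8.5 0; 1 0 12.5 8.5 0; 1 0 11.5 10 0; 1 0 11.5 10 0"

```text
clock: 45.55
tcp_pos: [0.5103, -0.1094, 0.2471]
orientation: [-0.657, 3.072, -0.0]
contact_force: [7.6, -0.6, -0.3]
grip_width: 0.0148
```

```bash
python3 - <<'E'
from h import *
o,M=wp();print(o['tcp_pos'],o['joints'].round(2),o['contact_force'],o['grip_width'])
d=o['tcp_pos']-np.array([.4806,-.0460,.0872]);print((M.T@d*1000).round(1))
snap('side','s16.png')
E
```

```text
[ 0.51034481 -0.10940638  0.24705792] [ 0.62  0.27 -0.62  1.87  0.18  1.06  1.92] [ 7.62915285 -0.5768303  -0.30168438] 0.01480180185180702
[  -1.3  -70.1 -159.8]
```

View pics/s16.png

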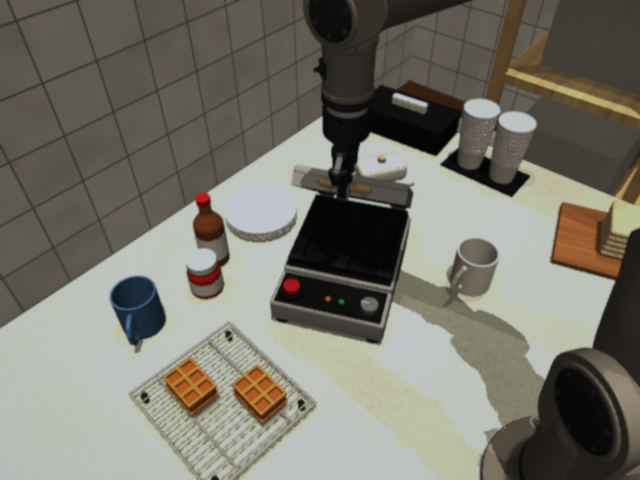

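The lid is on its arc at about 0.74 rad. I'll go on down.

Request:
carry_out:
  motion: "1 0 10 11.3 0; 1 0 10 11.3 0; 1 0 8.5 12.5 0; 1 0 8.5 12.5 0; 1 0 7 13.5 0; 1 0 7 13.5 0; 1 0 5 14 0; 1 0 5 14 0"

```text
clock: 46.6
tcp_pos: [0.4853, -0.0544, 0.1442]
orientation: [0.656, -3.072, 0.0]
contact_force: [4.9, 0.1, 1.7]
grip_width: 0.015
```

Request:
carry_out:
  motion: "1 0 3.5 14 0; 1 0 3 14 0; 1 0 1.5 12 0; 1 0 1 9 0; 1 0 0.5 5 0; 1 0 0 3 0; 1 0 0 0 0; 1 0 0 0 0"

```text
clock: 47.6
tcp_pos: [0.4812, -0.0458, 0.088]
orientation: [0.656, -3.072, -0.0]
contact_force: [3.8, -0.4, -3.5]
grip_width: 0.0152
```

```bash
python3 - <<'E'
from h import *
o,M=wp();print(o['tcp_pos'],o['joints'].round(2),o['contact_force'],o['grip_width'])
d=o['tcp_pos']-np.array([.4806,-.0460,.0872]);print((M.T@d*1000).round(1))
E
```

```text
[ 0.48124982 -0.04578096  0.08796434] [ 0.45  0.43 -0.58  2.1   0.36  0.71  1.63] [ 3.76666126 -0.44131624 -3.54441303] 0.015197955245188076
[-0.7 -0.1 -0.8]
```

Request:
carry_out:
  motion: "1 0 0 1 0; 1 0 0 1 0; 1 0 0 1 0; 1 0 0 0 0; 1 0 0 0 0; 1 0 0 0 0; 1 0 0 0 0; 1 0 0 0 0"

```text
clock: 48.6
tcp_pos: [0.4812, -0.0457, 0.0855]
orientation: [0.656, -3.071, 0.0]
contact_force: [-0.6, -1.0, 6.2]
grip_width: 0.0147
```

Request:
carry_out:
  motion: "0.65 0 0 0 0; 0.65 0 0 0 0; 0.65 0 0 0 0; 0.65 0 0 -15 0; 0.65 0 0 -30 0; 0.65 0 0 -30 0; 1 0 0 -30 0; 1 0 0 0 0"

```text
clock: 49.6
tcp_pos: [0.483, -0.0459, 0.1926]
orientation: [-0.655, 3.068, -0.003]
contact_force: [0.4, -0.6, -0.1]
grip_width: 0.0002
```

```bash
python3 - <<'E'
from h import *
o,M=wp();print(o['tcp_pos'],o['contact_force'])
print(plan([.5415,.0042,.12]))
ps,S=snap('side','s17.png')
S0=cv2.imread('pics/side0.png')
for im in (S0,S):
    h=cv2.cvtColor(im,cv2.COLOR_BGR2HSV)
    y=(h[...,0]>10)&(h[...,0]<28)&(h[...,1]>70)&(h[...,2]>90);y[:,:300]=0;y[:,365:]=0;y[:255]=0;y[295:]=0
    print([b for b in blobs(y,20)])
E
```

```text
[ 0.48299313 -0.0458809   0.19259726] [ 0.36521933 -0.56612766 -0.07862299]
(array([-73.6,  22. ,  72.8]), None)
[(np.int32(381), (np.float64(332.8), np.float64(275.6)), (np.int32(308), np.int32(268), np.int32(51), np.int32(16)))]
[(np.int32(313), (np.float64(335.0), np.float64(276.3)), (np.int32(308), np.int32(269), np.int32(50), np.int32(16)))]
```

View pics/s17.png

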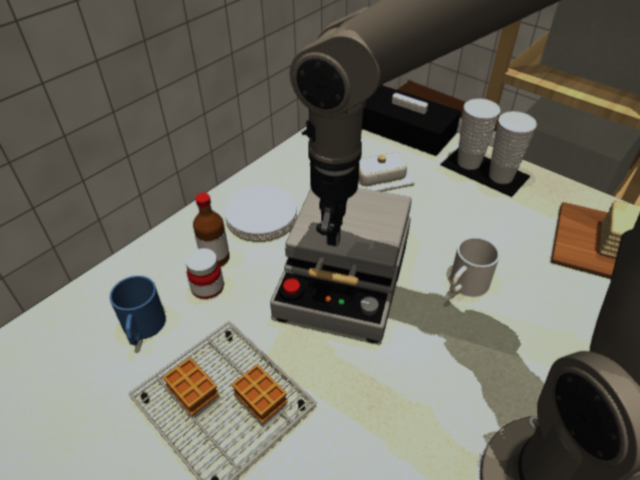

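The lid looks closed: the handle box spans rows 269–285, against 268–284 at the start. As insurance I'll press lightly on the handle bar with the shut fingers.

Request:
carry_out:
  motion: "1 0 0 25 0; 1 0 0 25 0; 1 0 0 15 0; 1 0 0 10 0; 1 0 0 2 0; 1 0 0 1 0; 1 0 0 0 0; 1 0 0 0 0"

```text
clock: 50.65
tcp_pos: [0.4812, -0.0457, 0.1137]
orientation: [0.656, -3.071, 0.002]
contact_force: [-9.0, -0.4, 19.9]
grip_width: 0.0001
```

The bar top is at 113.7 mm under 20 N (114 expected), so the lid is fully closed. Button next.

Request:
carry_out:
  motion: "1 0 0 -10 0; 1 0 0 -25 0; 1 -18 6 0 0; 1 -18 5 0 0; 1 -18 5 0 0; 1 -20 6 0 0; 1 0 0 0 0; 1 0 0 0 0"

```text
clock: 51.65
tcp_pos: [0.5398, 0.0045, 0.1467]
orientation: [0.657, -3.071, 0.0]
contact_force: [0.4, -0.6, -0.5]
grip_width: 0.0001
```

```bash
python3 - <<'E'
from h import *
o,M=wp();print(o['tcp_pos'],o['contact_force'])
print(plan([.5415,.0044,.09]))
E
```

```text
[0.53975856 0.00452685 0.14672503] [ 0.41705721 -0.61859668 -0.5377103 ]
(array([-1.6, -0.8, 56.7]), None)
```

Request:
carry_out:
  motion: "1 -1.5 -1 25 0; 1 0 0 20 0; 1 0 0 12 0; 1 0 0 6 0; 1 0 0 4 0; 1 0 0 3 0; 1 0 0 0 0; 1 0 0 0 0"

```text
clock: 52.65
tcp_pos: [0.5417, 0.0042, 0.0781]
orientation: [0.656, -3.072, 0.001]
contact_force: [-4.5, -0.6, 9.7]
grip_width: 0.0001
```

Request:
carry_out:
  motion: "1 0 0 1 0; 1 0 0 1 0; 1 0 0 1 0; 1 0 0 0.5 0; 1 0 0 0 0; 1 0 0 0 0; 1 0 0 0 0; 1 0 0 0 0"

```text
clock: 53.65
tcp_pos: [0.5419, 0.0042, 0.0775]
orientation: [0.656, -3.072, 0.005]
contact_force: [-14.7, -2.1, 39.5]
grip_width: 0.0005
```

The button is bottomed out at the same height as the first press (77.5 mm, 39 N). I'll release it and retract.

Request:
carry_out:
  motion: "1 0 0 -3 0; 1 0 0 -6 0; 1 0 0 -15 0; 1 0 0 -30 0; 1 0 0 -50 0; 1 0 0 -50 0; 1 0 -40 -10 0; 1 0 -40 0 0"

```text
clock: 54.65
tcp_pos: [0.5764, -0.0691, 0.2405]
orientation: [-0.658, 3.067, -0.002]
contact_force: [-0.1, -0.2, 0.2]
grip_width: 0.0
```

Request:
carry_out:
  motion: "1 0 -50 0 0; 1 0 -50 0 0; 1 0 -50 0 0; 1 0 0 0 0; 1 0 0 0 0; 1 0 0 0 0; 1 0 0 0 0; 1 0 0 0 0"

```text
clock: 55.65
tcp_pos: [0.636, -0.2049, 0.238]
orientation: [-0.658, 3.072, -0.0]
contact_force: [-0.7, -0.3, 0.4]
grip_width: -0.0
```

```bash
python3 - <<'E'
from h import *
o,M=wp();print(o['tcp_pos'],o['contact_force'])
pt,T=snap('top','t18.png');ps,S=snap('side','s18.png')
for p,im in((pt,T),(ps,S)):
    h=cv2.cvtColor(im,cv2.COLOR_BGR2HSV);m=(h[...,0]>4)&(h[...,0]<28)&(h[...,1]>110)&(h[...,2]>50);m[:,290:]=0;m[:,:60]=0;m[:215]=0
    print([b[:2]+tuple(plane(p,b[1],.05).round(3)) for b in blobs(m,200)])
    red=((h[...,0]<6)|(h[...,0]>174))&(h[...,1]>150)&(h[...,2]>60);print('red',[b for b in blobs(red)])
E
```

```text
[ 0.63598168 -0.20493741  0.23795899] [-0.68551271 -0.2921913   0.37036774]
[(np.int32(1100), (np.float64(158.9), np.float64(244.6)), np.float64(0.531), np.float64(0.248), np.float64(0.05)), (np.int32(1131), (np.float64(188.9), np.float64(293.7)), np.float64(0.433), np.float64(0.184), np.float64(0.05))]
red [(np.int32(185), (np.float64(274.7), np.float64(112.0)), (np.int32(267), np.int32(105), np.int32(16), np.int32(15))), (np.int32(103), (np.float64(252.8), np.float64(162.8)), (np.int32(236), np.int32(152), np.int32(29), np.int32(17))), (np.int32(219), (np.float64(277.9), np.float64(239.6)), (np.int32(270), np.int32(232), np.int32(17), np.int32(16)))]
[(np.int32(458), (np.float64(207.3), np.float64(223.4)), np.float64(0.817), np.float64(-0.027), np.float64(0.05)), (np.int32(1841), (np.float64(197.3), np.float64(391.5)), np.float64(0.526), np.float64(0.255), np.float64(0.05)), (np.int32(1850), (np.float64(265.9), np.float64(399.1)), np.float64(0.429), np.float64(0.194), np.float64(0.05))]
red [(np.int32(152), (np.float64(201.9), np.float64(199.0)), (np.int32(195), np.int32(193), np.int32(14), np.int32(15))), (np.int32(307), (np.float64(204.5), np.float64(277.4)), (np.int32(188), np.int32(263), np.int32(32), np.int32(23))), (np.int32(208), (np.float64(291.1), np.float64(285.1)), (np.int32(283), np.int32(278), np.int32(17), np.int32(16)))]
```

View pics/s18.png

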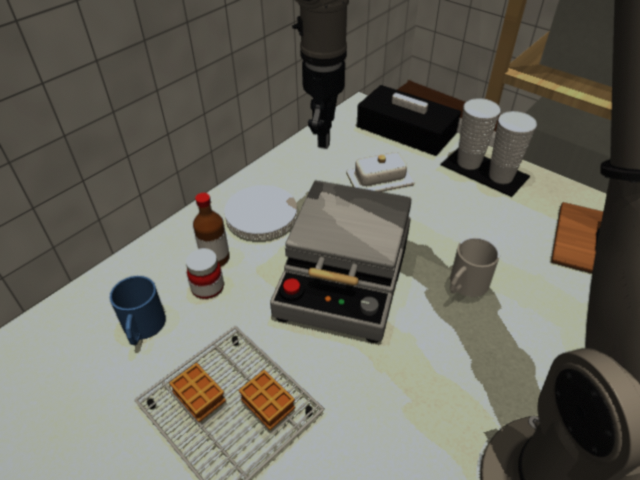

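View pics/t18.png

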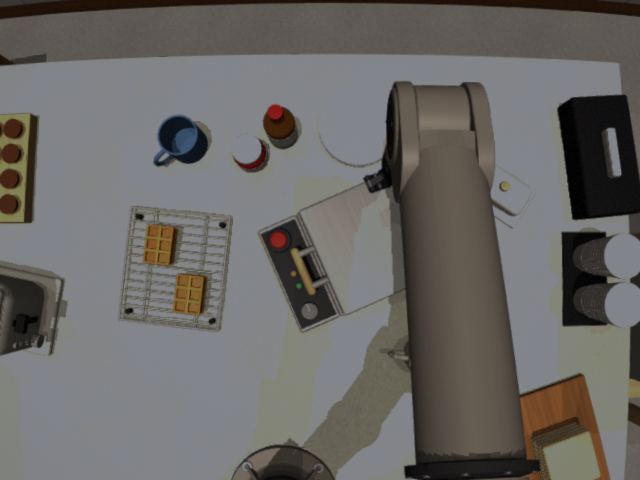

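The rack has been knocked about 17 mm and the waffles went with it. I'll check their positions in the rack frame.

```bash
python3 - <<'E'
from h import *
p=camera_params('top');im=cv2.imread('pics/t18.png');h=cv2.cvtColor(im,cv2.COLOR_BGR2HSV);k=h[...,2]<45
f=[b[1] for b in blobs(k,15) if b[0]<60 and 120<b[1][0]<235 and 200<b[1][1]<335];print(f)
F=np.array([plane(p,u,.022) for u in f]);c=F.mean(0);print(c)
F=F[np.argsort(F[:,0])];q=F[2:].mean(0)-F[:2].mean(0);a=np.arctan2(q[1],q[0]);print(np.degrees(a))
for u in((158.9,244.6),(188.9,293.7)):
    d=(plane(p,u,.056)-c)[:2];print(d[0]*np.cos(a)+d[1]*np.sin(a),-d[0]*np.sin(a)+d[1]*np.cos(a))
E
```

```text
[(np.float64(139.1), np.float64(216.3)), (np.float64(222.4), np.float64(224.8)), (np.float64(172.6), np.float64(244.3)), (np.float64(128.9), np.float64(310.5)), (np.float64(211.7), np.float64(320.6))]
[0.49371017 0.22308165 0.022     ]
-4.51409284780143
0.03514661630729782 0.02546229951339717
-0.057113265228957474 -0.04509177622415656
```

With the spurious fifth blob left out, the rack centre is about (0.484,0.222). That puts the waffles at about (+45,+26) and (−47,−44) mm in the rack frame, well inside the limits. I'll hand in.

```bash
python3 - <<'E'
from bench import r
r.hand_in()
E
```

```text
the job is handed in; nothing more can be done
```

The job is done and handed in at about 56 s of the 210 s allowed; the hand-in reports no verdict.

- **First button press:** I pressed the button to its stop, at 77.4 mm with 45 N, and let it spring back.
- **Waffles:** I opened the lid to its stop and found two waffles, waffle1 and waffle2; the other two moulds were empty. I laid both flat on the rack.
- **Lid and second press:** I folded the lid down, then pressed and released the button again, at 77.5 mm with 39 N.

Last checks:

- **Lid:** the handle bar's top stood at 113.7 mm under 20 N, against 114 mm expected for a fully closed lid.
- **Button:** its image was back at its starting pixels in both views.
- **Rack:** by then the rack had been knocked about 17 mm, and both waffles moved with it. My final script counted a spurious fifth "foot", so its printed rack centre was wrong. Leaving that one out by hand gives waffles at about (45, 26) and (−47, −44) mm from the rack's middle, inside the ±95 and ±82 mm limits. I did not rerun the script.
- **Other objects:** the mugs, bottle, jar, plates and butter dish looked unmoved in the last pictures; I did not measure all of them. The arm was clear of everything.

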